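# Clear the build fixture of scrap and load two planet carriers

## Task

Clean down the gear build station: put every nylon offcut, that is the T- and L-shaped runner pieces on the counter and any broken gear halves lying in the fixture's nests, into the steel scrap bin, and leave the whole gears where they are. Only when all of the scrap is in the bin, load the two steel planet carriers, one in each nest, shaft up, lying flat and fully home between the rails.

Things in the scene. Friction and masses are not known exactly. Their poses are not given: they have to be found in the camera images.
- fixture: twin-nest build fixture bolted to the counter: aluminium base plate 150 (x) x 250 (y) x 12 mm thick with two nests of dark steel rails, 60 mm to each side of its middle along y. Origin: centre of the underside. Its place and yaw vary
- nest0 (a point): centre of a nest, on its floor, 12 mm above the counter; axes as the fixture's. Its 3 open corners, for the lobes, lie along +y and at +-120 deg from it; between them run the 3 rails, inner faces 42 mm from here (2 mm clearance to a carrier's flats), each 62 mm long, 13 mm wide, 10 mm tall, top 4 mm bevelled outward as a lead-in. Either carrier fits, in any of 3 turns 120 deg apart
- nest1 (a point): centre of a nest, on its floor, 12 mm above the counter; axes as the fixture's. Its 3 open corners, for the lobes, lie along -y and at +-120 deg from it; between them run the 3 rails, inner faces 42 mm from here (2 mm clearance to a carrier's flats), each 62 mm long, 13 mm wide, 10 mm tall, top 4 mm bevelled outward as a lead-in. Either carrier fits, in any of 3 turns 120 deg apart
- bin: open dark steel scrap bin, fixed, 240 (x) x 210 (y) x 90 mm high outside, walls and floor 4 mm. Origin: centre of the underside. It stands on the left or on the right of the fixture, the carriers on the other side
- tee0: grey nylon runner offcut shaped like a T, 24 mm thick, 60 g, lying flat on the counter: a bar 90 mm long (along its x) and 18 mm wide, with a leg 18 mm wide running from the middle of the bar out to y = +43 mm. Origin: under the middle of the bar, on its underside; z up. Absent (None) in some starts
- tee1: grey nylon runner offcut shaped like a T, 24 mm thick, 60 g, lying flat on the counter: a bar 90 mm long (along its x) and 18 mm wide, with a leg 18 mm wide running from the middle of the bar out to y = +43 mm. Origin: under the middle of the bar, on its underside; z up. Absent (None) in some starts
- ell0: grey nylon runner offcut shaped like an L, 24 mm thick, 60 g, lying flat on the counter: a bar 80 mm long (along its x) and 18 mm wide, with a leg 18 mm wide at the bar's +x end (centred at x = +31 mm), running out to y = +37 mm. Origin: under the middle of the bar, on its underside; z up. Absent (None) in some starts
- ell1: grey nylon runner offcut shaped like an L, 24 mm thick, 60 g, lying flat on the counter: a bar 80 mm long (along its x) and 18 mm wide, with a leg 18 mm wide at the bar's +x end (centred at x = +31 mm), running out to y = +37 mm. Origin: under the middle of the bar, on its underside; z up. Absent (None) in some starts
- ell2: grey nylon runner offcut shaped like an L, 24 mm thick, 60 g, lying flat on the counter: a bar 80 mm long (along its x) and 18 mm wide, with a leg 18 mm wide at the bar's +x end (centred at x = +31 mm), running out to y = +37 mm. Origin: under the middle of the bar, on its underside; z up. Absent (None) in some starts
- half0: half of a broken grey nylon planet gear, D-shaped, 60 mm long (along its x), 30 mm across (y from -14 mm, the broken straight edge, to +16 mm, the toothed arc), 26 mm thick, 45 g. It lies flat in a nest of the fixture, standing 16 mm above the rails. Origin: middle of its underside; z up. Absent (None) in some starts
- half1: half of a broken grey nylon planet gear, D-shaped, 60 mm long (along its x), 30 mm across (y from -14 mm, the broken straight edge, to +16 mm, the toothed arc), 26 mm thick, 45 g. It lies flat in a nest of the fixture, standing 16 mm above the rails. Origin: middle of its underside; z up. Absent (None) in some starts
- carrier0: steel planet carrier, 0.7 kg, lying shaft up on the black mat: blunt-triangular plate 10 mm thick, its 3 long flats 40 mm and its 3 lobe ends 62 mm from the centre, one lobe along its x, the others at +-120 deg; central shaft up to 52 mm above the underside, with two flats 22 mm apart facing +-y, 29 mm across along x. Origin: centre of the underside. The two are alike
- carrier1: steel planet carrier, 0.7 kg, lying shaft up on the black mat: blunt-triangular plate 10 mm thick, its 3 long flats 40 mm and its 3 lobe ends 62 mm from the centre, one lobe along its x, the others at +-120 deg; central shaft up to 52 mm above the underside, with two flats 22 mm apart facing +-y, 29 mm across along x. Origin: centre of the underside. The two are alike
- planet0: whole grey nylon planet gear, 60 mm across, 26 mm high, lying flat; a good part that stays where it is. Origin: centre of the underside
- planet1: whole grey nylon planet gear, 60 mm across, 26 mm high, lying flat; a good part that stays where it is. Origin: centre of the underside
- planet2: whole grey nylon planet gear, 60 mm across, 26 mm high, lying flat; a good part that stays where it is. Origin: centre of the underside
- sun: brass sun gear, 41 mm across, 34 mm high; stays where it is. Origin: centre of the underside
- ring: zinc-finished steel ring gear, 185 mm outside, 160 mm inside, 22 mm high, lying flat; stays where it is. Origin: centre of the underside
Things that resemble listed ones, but are neither listed nor needed, are in the scene too. Leave any orange look-alike of the ell1 alone.

How it is judged (in metres and radians):
On the way, in this order (a step that is already met when the one before it is completed fails the run):
1. every offcut that is there lies in the scrap bin (x of tee0 in the frame of bin between -0.116 and 0.116 m and y of tee0 in the frame of bin between -0.101 and 0.101 m and z of tee0 in the frame of bin between -0.01 and 0.088 m and x of tee1 in the frame of bin between -0.116 and 0.116 m and y of tee1 in the frame of bin between -0.101 and 0.101 m and z of tee1 in the frame of bin between -0.01 and 0.088 m and x of ell0 in the frame of bin between -0.116 and 0.116 m and y of ell0 in the frame of bin between -0.101 and 0.101 m and z of ell0 in the frame of bin between -0.01 and 0.088 m and x of ell1 in the frame of bin between -0.116 and 0.116 m and y of ell1 in the frame of bin between -0.101 and 0.101 m and z of ell1 in the frame of bin between -0.01 and 0.088 m and x of ell2 in the frame of bin between -0.116 and 0.116 m and y of ell2 in the frame of bin between -0.101 and 0.101 m and z of ell2 in the frame of bin between -0.01 and 0.088 m and x of half0 in the frame of bin between -0.116 and 0.116 m and y of half0 in the frame of bin between -0.101 and 0.101 m and z of half0 in the frame of bin between -0.01 and 0.088 m and x of half1 in the frame of bin between -0.116 and 0.116 m and y of half1 in the frame of bin between -0.101 and 0.101 m and z of half1 in the frame of bin between -0.01 and 0.088 m), for 0.2 s.
2. both carriers are seated, one in each nest ((((horizontal distance between carrier0 and nest0 below 0.006 m and z of carrier0 in the frame of nest0 between -0.004 and 0.003 m and angle between carrier0's own z axis and vertical below 0.04 rad) and (horizontal distance between carrier1 and nest1 below 0.006 m and z of carrier1 in the frame of nest1 between -0.004 and 0.003 m and angle between carrier1's own z axis and vertical below 0.04 rad)) or ((horizontal distance between carrier0 and nest1 below 0.006 m and z of carrier0 in the frame of nest1 between -0.004 and 0.003 m and angle between carrier0's own z axis and vertical below 0.04 rad) and (horizontal distance between carrier1 and nest0 below 0.006 m and z of carrier1 in the frame of nest0 between -0.004 and 0.003 m and angle between carrier1's own z axis and vertical below 0.04 rad)))), for 0.2 s.
At the end, for the whole second after the job is handed in: Every offcut lies inside the bin's walls with its origin below the rim; one carrier is in each nest, shaft up, its centre within 6 mm of the nest's centre, its underside within 3 mm of the nest floor, tilted less than 0.04 rad; all of them at rest (all of step 1 and (((horizontal distance between carrier0 and nest0 below 0.006 m and z of carrier0 in the frame of nest0 between -0.004 and 0.003 m and angle between carrier0's own z axis and vertical below 0.04 rad) and (horizontal distance between carrier1 and nest1 below 0.006 m and z of carrier1 in the frame of nest1 between -0.004 and 0.003 m and angle between carrier1's own z axis and vertical below 0.04 rad)) or ((horizontal distance between carrier0 and nest1 below 0.006 m and z of carrier0 in the frame of nest1 between -0.004 and 0.003 m and angle between carrier0's own z axis and vertical below 0.04 rad) and (horizontal distance between carrier1 and nest0 below 0.006 m and z of carrier1 in the frame of nest0 between -0.004 and 0.003 m and angle between carrier1's own z axis and vertical below 0.04 rad))) and linear speed of each of tee0, tee1, ell0, ell1, ell2, half0, half1, carrier0, carrier1 below 0.03 m/s); the robot touches nothing.
It fails at once if a whole gear (planet, sun or ring) is moved more than 50 mm (distance of any of planet0, planet1, planet2, sun, ring from where it was at the start of the episode above 0.05 m).
Of tee0, tee1, ell0, ell1, ell2, half0, half1 only 5 to 7 are there at a start; the rules pass over those that are not, and their reading is None.
At some moment in a run one of tee0, tee1, ell0, ell1, ell2 may be knocked a few centimetres aside while the robot is not near it.
Once in a run the grip may slacken for a moment while it holds something.
It also fails if it takes over 210 s, if anything falls off the work surface, if the arm or the gripper's body presses on something with over 40 N, if the wrist force passes 120 N, or if a joint passes its speed limit or range.

## Robot

A 6-joint arm with a two-finger parallel gripper is mounted at the origin on the work surface. World frame = base frame: x ahead of the robot, y to its left, z up, the work surface at z = 0. Lengths are in mm, angles in rad, forces in N, time in s.
With the tool pointing down it reaches from about 325 to 775 mm from the base axis. Payload 9.3 kg.
Tool frame: the origin (TCP) lies midway between the tips of the shut fingers; the grasp point (between the pads) lies ctrl.grip_point_offset behind it (ctrl.grip_point_offset is the distance from the TCP to the grasp point, in mm); z points along the fingers, y is the line along which they close (so a half turn about z gives the same grasp; the last joint's range is limited). The gripper opens to 85 mm and grips with 20 to 120 N. Pads are 22 mm wide; open, the fingers measure 114 mm over their backs; the gripper's body (76 mm by 85 mm) begins 54 mm behind the grasp point. The pads swing forward as they close: fully open they stand 13 mm farther back than shut.
Start: joints at [1.1, 0.259, 0.021, 1.334, 0, 1.418], TCP at [171.864, 522.455, 231.279] pointing down, gripper open.
Joint ranges: [-3.04, 3.04], [-0.91, 1.82], [-1.04, 1.36], [-1.92, 1.95], [-1.52, 1.45], [-3.14, 3.14]. Speed limits (rad/s): [2.22, 2.22, 2.79, 3.14, 3.14, 3.14].

## Interface

Orientations are given as a rotation vector (axis times angle).
In Python, from workcell import sense, optics, ticket, ctrl gives the robot as it stands.
- The arm moves only by the tool apply_moves, never from a script. Its argument "motion" is one flat list of numbers, 6 for each row, row after row: the shift along the tool's x, y, z in m, then the turn, a rotation vector about the tool's x, y, z in rad. A call has 1 to 10 rows; each row shifts and turns the commanded pose from where the row before left it, along the tool's axes as they then stand; what a row does not reach is not made up. A row lasts 1/12 s, in which the tool goes at most 41.7 mm and 7.16 degrees, less where a joint would pass 70% of its speed; a pose out of reach is approached as far as the arm can. A call is refused whole if a number of a shift passes 0.0417 or a number of a turn 0.125, either way. A call with a gripper value outside its range is refused whole. "claw" is the opening, from -1 (shut) to 1 (fully open), so that 0 is half open, set as the call begins (left out, the last holds). The fingers move at their own pace and stop on an object; "grip_force" is the grip in N (left out, the last holds). Time passes only in rows, so rows that do not move let the fingers close. It gives the time, the measured TCP pose, the force, the opening and the grip force at its end, in the units of the state.
- sense(): the state, without advancing time (a new reading comes with each control period).
- optics.snapshot(name): name is "scene" or "top" or "wrist"; returns (picture, depth): 400x640x3 uint8, red, green, blue; 400x640 float32, mm along the optical axis (not along the pixel's ray), 0 where there is no reading.
- optics.get_calibration(name): a dict with "K" (3x3 intrinsics, pixels), "origin" and "rotation" of the camera in the world. Camera axes: x right, y down, z forward; pixel columns grow to the right and rows downward; lengths in mm; the calibration is good to about 2 mm. A picture is of the moment at which its call begins: read the wrist's pose just before it. get_calibration takes no time and is no camera call; for the wrist camera it gives the pose at the moment of the call.
- ticket.finish_job(): hands the job in; it is judged then, once.
Trained networks look in the newest picture that a camera, given by its name, has taken for a name from the list of things; names that differ only in an ending like _2 or _b are one class to them, and where a whole thing is asked for, a point or a joint stands for the part that bears it (a point fixed in the world has none). Each returns a list of dicts, best first, with "confidence" (0 to 1); they miss things now and then, are a little off and sometimes report something else, mostly with a low value. They report only what shows in the picture. A call takes as long as a camera call. They do not tell look-alikes from the thing itself.
- optics.search_frame(query, camera): "extent" ([left, top, right, bottom] in pixels, round what is visible of it).
- optics.tip_of(query, camera): "uv" ([column, row] in pixels: a listed point, or the origin of a listed thing).
The state is a dict: "clock": time; "joints": joint angles; "joint_velocities": joint speeds; "effort": joint torques, N m; "ee_pos": TCP position; "eef_rot": TCP orientation; "wrist_force": force on the tool from outside, world axes, zero at the start; "ft_torque": the same for the moment, N m; "opening": opening from 0.0 (shut) to 1.0 (fully open); "grip_force": force on a finger pad.
Only numpy, scipy, OpenCV 4.12 (cv2) and the standard library are available. Lean on these libraries where they do the work, as an engineer would, in place of code of your own. Each camera call takes 0.05 s, during which the arm holds its last target. There are 200 camera calls.

## Working session

There is one attempt and no reset: what is moved stays moved. The work goes in short steps, Python scripts to look and compute and a tool call to move; the robot and the scene stay as the last step left them, time stands still between calls to the robot, and variables do not carry over. Pictures are saved under pics/ and viewed, at most 14 in all, crops included, and the job is handed in when it is done.

Besides the shell and the picture viewer there is one more tool, called after "Call:" as name(argument=value, ...) on one line, values as JSON. apply_moves: Moves the arm, as the interface text tells. Its arguments: {"type":"object","properties":{"motion":{"type":"array","items":{"type":"number"}},"claw":{"type":"number"},"grip_force":{"type":"number"}},"required":["motion"]}

```bash
ls; mkdir -p pics; python3 - <<'E'
from workcell import sense, optics, ticket, ctrl
import cv2, numpy as np
s=sense();print({k:np.round(v,3) for k,v in s.items()}, ctrl.grip_point_offset)
for n in ["scene","top"]:
    p,d=optics.snapshot(n); cv2.imwrite(f"pics/{n}0.png",p[:,:,::-1]); np.save(f"pics/{n}0.npy",d)
    c=optics.get_calibration(n);print(n,np.round(c["K"],1),np.round(c["origin"],1),np.round(c["rotation"],3))
E
```

```text
pics
{'clock': np.float64(0.0), 'joints': array([1.1  , 0.259, 0.021, 1.334, 0.   , 1.418]), 'joint_velocities': array([ 0.   , -0.001, -0.001,  0.   , -0.001,  0.001]), 'effort': array([ 1.0000e-03, -5.5563e+01,  3.4453e+01,  1.3000e-02, -0.0000e+00,
       -0.0000e+00]), 'ee_pos': array([171.747, 522.218, 230.671]), 'eef_rot': array([-4.970e-01, -3.102e+00,  2.000e-03]), 'wrist_force': array([ 0.006,  0.113, -0.017]), 'ft_torque': array([-0.034, -0.003, -0.01 ]), 'grip_force': np.float64(0.0), 'opening': np.float64(1.0)} 18.700000000000003
scene [[414.6   0.  328.1]
 [  0.  414.6 193.5]
 [  0.    0.    1. ]] [1152.3  212.6  837.6] [-1.523 -2.196  0.77 ]
top [[510.7   0.  313.2]
 [  0.  510.7 201.9]
 [  0.    0.    1. ]] [ 468.5    4.9 1323.4] [-2.161  2.203 -0.085]
```

View pics/scene0.png

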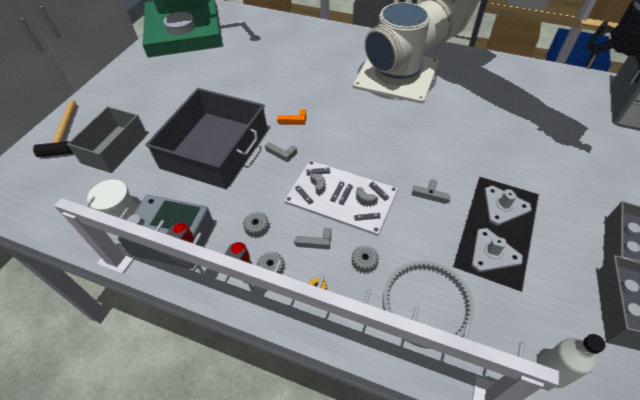

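View pics/top0.png

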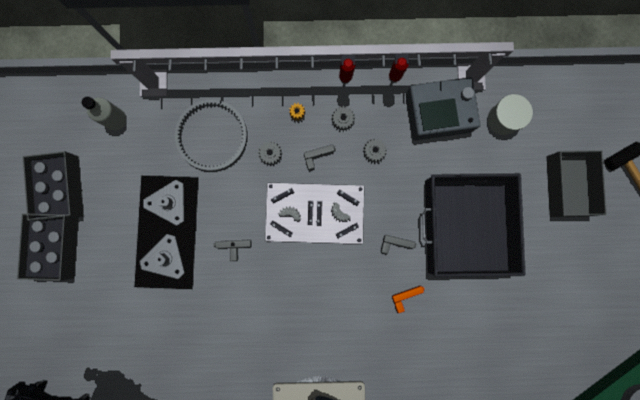

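The top view shows the bin on the right at (475,225) and the fixture at (315,213) with halves at (290,214) and (341,213).
- **Offcuts:** tee (233,248), ell (318,157) and ell (398,243).
- **Look-alikes to leave:** the orange ell at (408,297), the whole planets at (270,153), (343,118) and (375,150), the small grey box at (575,185), and the red-handled tools.
- **Carriers:** (164,202) and (162,256) on the mat.

That makes five scrap pieces. Next I fit their poses from the depth image.

```bash
cat > h.py <<'E'
from workcell import sense, optics, ticket, ctrl
import cv2, numpy as np
from scipy.spatial.transform import Rotation as R
from scipy.optimize import minimize
def box(x0,x1,y0,y1): return np.array([[x0,y0],[x1,y0],[x1,y1],[x0,y1]],float)
TEE=np.array([[-45,-9],[45,-9],[45,9],[9,9],[9,43],[-9,43],[-9,9],[-45,9]],float)
ELL=np.array([[-40,-9],[40,-9],[40,37],[22,37],[22,9],[-40,9]],float)
a=np.linspace(0.03,np.pi-.03,25); HALF=np.vstack([[[-30,-14],[30,-14]],np.c_[30*np.cos(a),-14+30*np.sin(a)]])
FIX=box(-75,75,-125,125); BIN=box(-120,120,-105,105)
c=[]
for k in range(3):
    t=k*2*np.pi/3
    w=(62/2-40)/(-np.sin(np.pi/3))
    for s in(-1,1): c.append([62*np.cos(t)-s*w*np.sin(t),62*np.sin(t)+s*w*np.cos(t)])
CAR=np.array(c)
def cloud(cam,d):
    C=optics.get_calibration(cam) if isinstance(cam,str) else cam
    K=C["K"];v,u=np.mgrid[:400,:640]
    P=np.stack([(u-K[0,2])/K[0,0]*d,(v-K[1,2])/K[1,1]*d,d],-1)
    r=np.array(C["rotation"]); r=r if r.shape==(3,3) else R.from_rotvec(r).as_matrix()
    W=P@r.T+np.array(C["origin"]); W[d<=0]=np.nan
    return W
def project(cam,X):
    C=optics.get_calibration(cam) if isinstance(cam,str) else cam
    r=np.array(C["rotation"]); r=r if r.shape==(3,3) else R.from_rotvec(r).as_matrix()
    p=(np.atleast_2d(X)-np.array(C["origin"]))@r; q=p@np.array(C["K"]).T
    return q[:,:2]/q[:,2:]
def tf(poly,q):
    c,s=np.cos(q[2]),np.sin(q[2]); return poly@np.array([[c,s],[-s,c]])+q[:2]
def fit(pts,poly,cell=1.0,spacing=2.6,nsym=72,ths=None):
    """pts Nx2 top-surface points -> (x,y,theta), IoU"""
    lo=pts.min(0)-30; n=np.ceil((pts.max(0)+30-lo)/cell).astype(int)
    M=np.zeros((n[1],n[0]),np.uint8); ij=((pts-lo)/cell).astype(int); M[ij[:,1],ij[:,0]]=1
    k=int(2*np.ceil(spacing/cell))+1
    M=cv2.morphologyEx(M,cv2.MORPH_CLOSE,np.ones((k,k),np.uint8))
    cm=np.argwhere(M)[:,::-1].mean(0)*cell+lo
    def cost(q):
        T=np.zeros_like(M); cv2.fillPoly(T,[np.round((tf(poly,q)-lo)/cell*16).astype(np.int32)],1,shift=4)
        return -(T&M).sum()/max(1,(T|M).sum())
    m=cv2.moments(poly.astype(np.float32)); pc=np.array([m["m10"],m["m01"]])/m["m00"]
    best=[]
    for t in np.linspace(0,2*np.pi,nsym,endpoint=False) if ths is None else ths:
        q=np.r_[cm-tf(pc[None],[0,0,t])[0],t]; best.append((cost(q),tuple(q)))
    best.sort()
    rs=[minimize(cost,b[1],method="Nelder-Mead",options=dict(initial_simplex=np.array(b[1])+np.array([[0,0,0],[4,0,0],[0,4,0],[0,0,.1]]))) for b in best[:3]]
    r=min(rs,key=lambda r:r.fun); return r.x,-r.fun
def comp(W,uv,z0,z1,rad=70):
    """connected component of z-range near pixel uv"""
    m=((W[...,2]>z0)&(W[...,2]<z1)).astype(np.uint8)
    n,l=cv2.connectedComponents(m,connectivity=4)
    v,u=np.mgrid[:400,:640]; dd=np.where(m>0,(u-uv[0])**2+(v-uv[1])**2,1e9)
    return W[l==l.flat[dd.argmin()]]
def go(x,y,z,yaw=None):
    """tool-frame deltas; yaw=world angle of closing line (tool y), mod pi"""
    s=sense(); r=R.from_rotvec(s["eef_rot"]); Rm=r.as_matrix()
    d=Rm.T@(np.array([x,y,z])-s["ee_pos"])
    cur=np.arctan2(Rm[1,1],Rm[0,1])
    print("pos",np.round(s["ee_pos"],1),"yaw(y-axis)",round(cur,3),"tilt",np.round(Rm[:,2],3),"j",np.round(s["joints"],2),"t",round(s["clock"],1))
    print(" now tool-delta mm",np.round(d,1))
    if yaw is not None:
        dy=(yaw-cur+np.pi/2)%np.pi-np.pi/2
        # tool z is down: turning +a about tool z changes world yaw by -a
        turn=-dy; R2=Rm@R.from_rotvec([0,0,turn]).as_matrix()
        print(" turn",round(turn,3)," then tool-delta mm",np.round(R2.T@(np.array([x,y,z])-s["ee_pos"]),1))
E
python3 - <<'E'
from h import *
d=np.load("pics/top0.npy"); W=cloud("top",d)
print("table z",np.nanpercentile(W[300:340,250:380,2],[5,50,95]))
for n,uv,z0,z1,p in [("tee",(233,248),15,35,TEE),("ellA",(318,155),15,35,ELL),("ellB",(398,241),15,35,ELL),("halfA",(290,214),30,48,HALF),("halfB",(341,212),30,48,HALF),("car0",(164,215),4,20,CAR),("car1",(162,270),4,20,CAR),("fix",(280,235),6,60,FIX),("bin",(475,176),70,110,BIN),("orange",(408,297),15,35,ELL)]:
    P=comp(W,uv,z0,z1)
    q,i=fit(P[:,:2],p); print(n,len(P),"z",round(np.median(P[:,2]),1),"q",np.round(q,2),"iou",round(i,2))
w=W[50,130:490]; print("rack z",np.nanmedian(w[:,2]),"x",np.nanmedian(w[:,0]))
E
```

```text
table z [-4.14316793  0.18218232  4.48224051]
tee 353 z 23.7 q [462.8  212.9    2.59] iou -4842936223079431.0
ellA 301 z 23.5 q [ 6.8685e+02 -1.3960e+01  1.7000e-01] iou -5174402264715162.0
ellB 303 z 24.1 q [ 465.98 -197.95    3.12] iou -5239063923234749.0
halfA 169 z 37.5 q [573.29  23.49   3.18] iou -0.0
halfB 167 z 38.2 q [496.78 -44.38   2.44] iou -0.0
car0 1059 z 10.0 q [576.88 377.01   2.66] iou -1837874272562473.5
car1 1079 z 10.0 q [436.25 384.87   2.96] iou -1829489643331305.0
fix 5586 z 12.9 q [542.54   1.67   1.36] iou -382070464027454.4
bin 1745 z 92.1 q [ 5.0324e+02 -3.9608e+02  3.2000e-01] iou -337296472366237.8
orange 324 z 23.6 q [ 3.2020e+02 -2.3218e+02  1.2000e-01] iou -5158485479225266.0
rack z 212.39038005058364 x 894.7965075370616h.py:39: RuntimeWarning: overflow encountered in scalar negative
  return -(T&M).sum()/max(1,(T|M).sum())
```

```bash
python3 - <<'E'
s=open('h.py').read()
s=s.replace("return -(T&M).sum()/max(1,(T|M).sum())","return -float((T&M).sum())/max(1,int((T|M).sum()))")
s=s.replace("    cm=np.argwhere","    cs,_=cv2.findContours(M,cv2.RETR_EXTERNAL,cv2.CHAIN_APPROX_NONE); cv2.drawContours(M,[max(cs,key=cv2.contourArea)],-1,1,-1)\n    cm=np.argwhere")
open('h.py','w').write(s)
E
cat > meas.py <<'E'
from h import *
d=np.load("pics/top0.npy"); W=cloud("top",d)
img=cv2.imread("pics/top0.png"); 
for n,uv,z0,z1,p,h in [("tee",(233,248),13,35,TEE,24),("ellA",(318,155),13,35,ELL,24),("ellB",(398,241),13,35,ELL,24),("halfA",(290,214),28,48,HALF,38),("halfB",(341,212),28,48,HALF,38),("car0",(164,215),5,70,CAR,10),("car1",(162,270),5,70,CAR,10),("fix",(280,235),6,60,FIX,12),("bin",(475,176),60,120,BIN,90)]:
    P=comp(W,uv,z0,z1)
    q,i=fit(P[:,:2],p); print(n,len(P),"z",round(np.median(P[:,2]),1),"q",np.round(q,2),"iou",round(i,2))
    cv2.polylines(img,[np.round(project("top",np.c_[tf(p,q),np.full(len(p),h)])*16).astype(int)],True,(0,255,0),1,shift=4)
cv2.imwrite("pics/fit.png",cv2.resize(img[90:310,110:540],(800,410)))
E
python3 meas.py
```

```text
tee 359 z 23.6 q [467.17 208.12   1.61] iou 0.87
ellA 308 z 23.4 q [699.67 -16.06   1.82] iou 0.88
ellB 306 z 24.1 q [ 465.18 -215.45    1.33] iou 0.86
halfA 170 z 37.5 q [542.71  59.08   4.39] iou 0.68
halfB 168 z 38.2 q [539.47 -63.82   0.75] iou 0.67
car0 1153 z 10.6 q [576.21 376.84   3.67] iou 0.95
car1 1170 z 10.6 q [433.24 385.23   3.9 ] iou 0.95
fix 5586 z 12.9 q [542.79  -1.64   3.1 ] iou 0.97
bin 2070 z 91.1 q [ 501.86 -392.45    3.12] iou 0.95
```

View pics/fit.png

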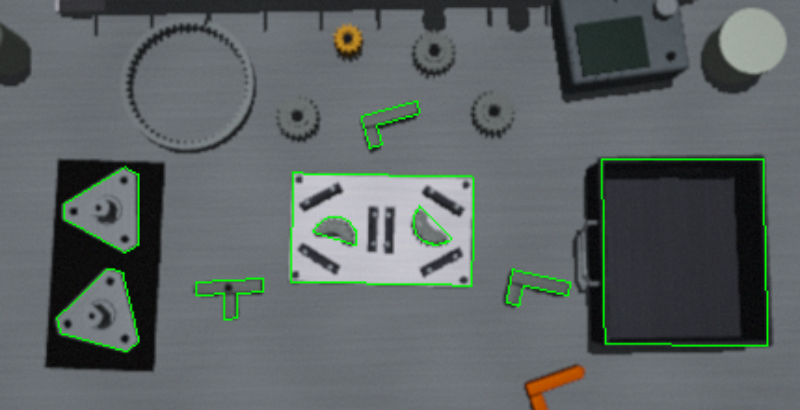

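The fits follow the outlines well, at 0.86 IoU or better apart from the small halves. I start with the tee, gripping its leg.

```bash
python3 -c "
from h import *
print(tf(np.array([[0,25.]]),[467.2,208.1,1.61]))
go(442,207,110,1.61)"
```

```text
[[442.21920914 207.12015921]]
pos [171.8 522.2 230.7] yaw(y-axis) 1.253 tilt [-0.001 -0.001 -1.   ] j [1.1  0.26 0.02 1.33 0.   1.42] t 0.1
 now tool-delta mm [-355.2 -214.9  120.9]
 turn -0.357  then tool-delta mm [-257.7 -325.5  120.9]
```

Call:
apply_moves(motion=[0, 0, 0, 0, 0, -0.119, 0, 0, 0, 0, 0, -0.119, 0, 0, 0, 0, 0, -0.119, -0.0215, -0.0271, 0.01, 0, 0, 0, -0.0215, -0.0271, 0.01, 0, 0, 0, -0.0215, -0.0271, 0.01, 0, 0, 0, -0.0215, -0.0271, 0.01, 0, 0, 0, -0.0215, -0.0271, 0.01, 0, 0, 0, -0.0215, -0.0271, 0.01, 0, 0, 0, -0.0215, -0.0271, 0.01, 0, 0, 0], claw=1, grip_force=60)

```text
clock: 0.93
ee_pos: [330.2, 337.3, 160.7]
eef_rot: [0.062, -3.141, 0.0]
wrist_force: [0.9, 0.9, -0.6]
opening: 1.0
grip_force: 0.0
```

Call:
apply_moves(motion=[-0.0215, -0.0271, 0.01, 0, 0, 0, -0.0215, -0.0271, 0.01, 0, 0, 0, -0.0215, -0.0271, 0.01, 0, 0, 0, -0.0215, -0.0271, 0.01, 0, 0, 0, -0.0215, -0.0271, 0.01, 0, 0, 0, 0, 0, 0, 0, 0, 0, 0, 0, 0, 0, 0, 0])

```text
clock: 1.52
ee_pos: [442.9, 206.1, 110.4]
eef_rot: [0.056, -3.139, 0.001]
wrist_force: [-0.4, 0.3, 0.1]
opening: 1.004
grip_force: 0.0
```

```bash
python3 -c "
from h import *
go(442,207,110,1.61)
go(442,207,8,1.61)
p,d=optics.snapshot('wrist'); cv2.imwrite('pics/w1.png',p[:,:,::-1]); c=optics.get_calibration('wrist'); print(c)
print(np.median(d[d>0]), d[200,320])
np.save('pics/w1.npy',d)
W=cloud(c,d); P=comp(W,project(c,[[450,208,24]])[0],13,35); print(len(P),fit(P[:,:2],TEE,spacing=1.5))
"
```

```text
pos [442.9 206.1 110.4] yaw(y-axis) 1.606 tilt [-0.002 -0.    -1.   ] j [ 0.26  0.23 -0.34  1.    0.    0.23] t 1.5
 now tool-delta mm [0.9 0.9 0.4]
 turn -0.004  then tool-delta mm [0.9 0.9 0.4]
pos [442.9 206.1 110.4] yaw(y-axis) 1.606 tilt [-0.002 -0.    -1.   ] j [ 0.26  0.23 -0.34  1.    0.    0.23] t 1.5
 now tool-delta mm [  0.7   1.  102.4]
 turn -0.004  then tool-delta mm [  0.7   1.  102.4]
{'K': array([[312.62478458,   0.        , 318.41285489],
       [  0.        , 312.62478458, 205.20790133],
       [  0.        ,   0.        ,   1.        ]]), 'origin': array([371.72463664, 204.29786803, 253.30144472]), 'rotation': array([2.03295366, 2.11300781, 0.29835914])}
244.1371 237.31975
3738 (array([465.46701096, 211.43249676,   1.611974  ]), np.float64(0.926605504587156))
```

View pics/w1.png

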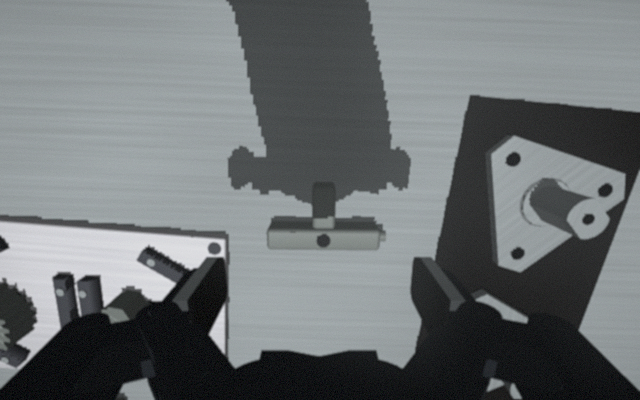

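The wrist view shows the tee at (323,215) centred between the fingers, with its leg pointing up in the image, towards the base. I descend, grip and lift.

Call:
apply_moves(motion=[0.001, 0.002, 0.0255, 0, 0, 0, 0, 0, 0.0255, 0, 0, 0, 0, 0, 0.0255, 0, 0, 0, 0, 0, 0.0255, 0, 0, 0, 0, 0, 0, 0, 0, 0, 0, 0, 0, 0, 0, 0])

```text
clock: 2.07
ee_pos: [440.0, 210.3, 9.2]
eef_rot: [0.064, -3.139, 0.001]
wrist_force: [-0.6, 0.4, -0.2]
opening: 1.0
grip_force: 0.0
```

Call:
apply_moves(motion=[0, 0, 0, 0, 0, 0, 0, 0, 0, 0, 0, 0, 0, 0, 0, 0, 0, 0, 0, 0, 0, 0, 0, 0, 0, 0, 0, 0, 0, 0, 0, 0, 0, 0, 0, 0, 0, 0, 0, 0, 0, 0, 0, 0, 0, 0, 0, 0, 0, 0, 0, 0, 0, 0], claw=-1, grip_force=60)

```text
clock: 2.82
ee_pos: [441.7, 209.6, 10.0]
eef_rot: [-0.061, 3.14, 0.0]
wrist_force: [-2.1, -0.3, 8.3]
opening: 0.19
grip_force: 59.0
```

Call:
apply_moves(motion=[0, 0, -0.03, 0, 0, 0, 0, 0, -0.03, 0, 0, 0, 0, 0, -0.03, 0, 0, 0, 0, 0, -0.03, 0, 0, 0, 0, 0, -0.03, 0, 0, 0, 0, 0, 0, 0, 0, 0])

```text
clock: 3.32
ee_pos: [443.5, 210.1, 164.8]
eef_rot: [-0.061, 3.133, 0.003]
wrist_force: [1.0, -0.5, -0.8]
opening: 0.19
grip_force: 59.3
```

```bash
python3 -c "
from h import *
go(475,-345,158,0)"
```

```text
pos [443.5 210.1 164.8] yaw(y-axis) 1.61 tilt [ 0.008  0.002 -1.   ] j [ 0.27  0.18 -0.25  1.13  0.    0.23] t 3.3
 now tool-delta mm [  -9.7 -556.     5.8]
 turn -1.532  then tool-delta mm [555.2 -31.5   5.8]
```

Call:
apply_moves(motion=[0.0017, -0.0386, 0, 0, 0, 0, 0.0017, -0.0386, 0, 0, 0, 0, 0.0017, -0.0386, 0, 0, 0, 0, 0.0017, -0.0386, 0, 0, 0, 0, 0.0017, -0.0386, 0, 0, 0, 0, 0.0017, -0.0386, 0, 0, 0, 0, 0.0017, -0.0386, 0, 0, 0, 0, 0.0017, -0.0386, 0, 0, 0, 0, 0.0017, -0.0386, 0, 0, 0, 0, 0.0017, -0.0386, 0, 0, 0, 0])

```text
clock: 4.15
ee_pos: [438.8, -178.7, 159.1]
eef_rot: [-0.061, 3.141, 0.0]
wrist_force: [1.7, 0.8, -0.9]
opening: 0.193
grip_force: 59.2
```

Call:
apply_moves(motion=[0.0017, -0.0386, 0, 0, 0, 0, 0.0017, -0.0386, 0, 0, 0, 0, 0.0017, -0.0386, 0, 0, 0, 0, 0.0017, -0.0386, 0, 0, 0, 0, 0.0017, -0.0386, 0, 0, 0, 0, 0, 0, 0, 0, 0, 0, 0, 0, 0, 0, 0, 0])

```text
clock: 4.73
ee_pos: [437.8, -371.8, 158.0]
eef_rot: [0.057, -3.14, -0.002]
wrist_force: [0.6, 0.2, -1.6]
opening: 0.191
grip_force: 59.3
```

```bash
python3 -c "
from h import *
go(440,-370,55)"
```

```text
pos [ 437.8 -371.8  158. ] yaw(y-axis) 1.607 tilt [-0.001  0.001 -1.   ] j [-0.85  0.33 -0.06  1.18 -0.   -0.89] t 4.7
 now tool-delta mm [ -2.3   1.6 103. ]
```

Call:
apply_moves(motion=[0, 0, 0.0255, 0, 0, 0, 0, 0, 0.0255, 0, 0, 0, 0, 0, 0.0255, 0, 0, 0, 0, 0, 0.0255, 0, 0, 0, 0, 0, 0, 0, 0, 0])

```text
clock: 5.15
ee_pos: [436.7, -366.7, 53.0]
eef_rot: [0.063, -3.136, -0.009]
wrist_force: [0.4, 0.8, -1.2]
opening: 0.19
grip_force: 59.3
```

Call:
apply_moves(motion=[0, 0, 0, 0, 0, 0, 0, 0, 0, 0, 0, 0, 0, 0, 0, 0, 0, 0, 0, 0, 0, 0, 0, 0, 0, 0, 0, 0, 0, 0, 0, 0, -0.03, 0, 0, 0, 0, 0, -0.03, 0, 0, 0, 0, 0, -0.03, 0, 0, 0, 0, 0, -0.02, 0, 0, 0], claw=1)

```text
clock: 5.9
ee_pos: [439.0, -370.5, 170.8]
eef_rot: [-0.061, 3.139, -0.004]
wrist_force: [0.4, -1.1, -0.4]
opening: 1.002
grip_force: 0.0
```

```bash
cat > re.py <<'E'
from h import *
import sys
# re-measure counter offcuts from top: args type approx-u approx-v local-gx local-gy z closingoffset
def meas(uv,p,z0=13,z1=35):
    pic,d=optics.snapshot("top"); W=cloud("top",d); P=comp(W,uv,z0,z1); q,i=fit(P[:,:2],p); print("q",np.round(q,3),"iou",round(i,2),len(P)); return q
E
python3 -c "
from re_ import *" 2>/dev/null; mv re.py mm.py; python3 -c "
from mm import *
q=meas((398,241),ELL); g=tf(np.array([[-6,0.]]),q)[0]; print(g); go(g[0],g[1],120,q[2]+np.pi/2)"
```

```text
q [ 464.582 -215.332    1.297] iou 0.84 309
[ 462.9601722  -221.10827035]
pos [ 439.8 -371.4  174. ] yaw(y-axis) 1.61 tilt [ 0.005 -0.006 -1.   ] j [-0.85  0.32 -0.04  1.2   0.   -0.89] t 6.0
 now tool-delta mm [-28.7 149.6  53.2]
 turn -1.258  then tool-delta mm [-151.2   18.7   53.2]
```

Call:
apply_moves(motion=[0, 0, 0, 0, 0, -0.1144, 0, 0, 0, 0, 0, -0.1144, 0, 0, 0, 0, 0, -0.1144, 0, 0, 0, 0, 0, -0.1144, 0, 0, 0, 0, 0, -0.1144, 0, 0, 0, 0, 0, -0.1144, 0, 0, 0, 0, 0, -0.1144, 0, 0, 0, 0, 0, -0.1144, 0, 0, 0, 0, 0, -0.1144, 0, 0, 0, 0, 0, -0.1144])

```text
clock: 6.78
ee_pos: [438.5, -370.0, 167.6]
eef_rot: [-1.759, 2.603, -0.001]
wrist_force: [-0.2, 0.1, 0.3]
opening: 1.0
grip_force: 0.0
```

Call:
apply_moves(motion=[0, 0, 0, 0, 0, -0.1144, -0.0302, 0.0037, 0.0106, 0, 0, 0, -0.0302, 0.0037, 0.0106, 0, 0, 0, -0.0302, 0.0037, 0.0106, 0, 0, 0, -0.0302, 0.0037, 0.0106, 0, 0, 0, -0.0302, 0.0037, 0.0106, 0, 0, 0, 0, 0, 0, 0, 0, 0, 0, 0, 0, 0, 0, 0])

```text
clock: 7.45
ee_pos: [461.5, -218.2, 114.4]
eef_rot: [1.901, -2.501, -0.0]
wrist_force: [0.8, -0.8, -0.1]
opening: 1.002
grip_force: 0.0
```

```bash
python3 -c "
from mm import *
go(463,-221,8,1.297+np.pi/2)
p,d=optics.snapshot('wrist'); c=optics.get_calibration('wrist')
W=cloud(c,d); P=comp(W,project(c,[[464.6,-215,24]])[0],13,35); q,i=fit(P[:,:2],ELL,spacing=1.5);print(len(P),q,i, tf(np.array([[-6,0.]]),q)); go(*tf(np.array([[-6,0.]]),q)[0],8,q[2]+np.pi/2)
"
```

```text
pos [ 461.5 -218.2  114.4] yaw(y-axis) 2.871 tilt [-0. -0. -1.] j [-0.61  0.26 -0.29  1.02 -0.   -1.91] t 7.5
 now tool-delta mm [  2.3  -2.2 106.4]
 turn 0.003  then tool-delta mm [  2.3  -2.2 106.4]
3043 [ 464.00823135 -215.66789933    1.31987407] 0.9254658385093167 [[ 462.5184467  -221.48000237]]
pos [ 461.8 -219.5  114.8] yaw(y-axis) 2.87 tilt [ 0.001 -0.001 -1.   ] j [-0.61  0.26 -0.29  1.02 -0.   -1.91] t 7.5
 now tool-delta mm [  1.7  -1.1 106.8]
 turn -0.021  then tool-delta mm [  1.7  -1.1 106.8]
```

Call:
apply_moves(motion=[0.0017, -0.001, 0.0267, 0, 0, -0.02, 0, 0, 0.0267, 0, 0, 0, 0, 0, 0.0267, 0, 0, 0, 0, 0, 0.0267, 0, 0, 0, 0, 0, 0, 0, 0, 0, 0, 0, 0, 0, 0, 0])

```text
clock: 8.0
ee_pos: [461.6, -222.3, 7.3]
eef_rot: [1.921, -2.485, -0.003]
wrist_force: [-0.3, -0.5, 0.1]
opening: 1.002
grip_force: 0.0
```

Call:
apply_moves(motion=[0, 0, 0, 0, 0, 0, 0, 0, 0, 0, 0, 0, 0, 0, 0, 0, 0, 0, 0, 0, 0, 0, 0, 0, 0, 0, 0, 0, 0, 0, 0, 0, 0, 0, 0, 0, 0, 0, 0, 0, 0, 0, 0, 0, 0, 0, 0, 0, 0, 0, 0, 0, 0, 0], claw=-1, grip_force=60)

```text
clock: 8.75
ee_pos: [462.4, -221.7, 8.3]
eef_rot: [-1.923, 2.484, -0.002]
wrist_force: [-1.1, -0.1, 6.8]
opening: 0.194
grip_force: 59.4
```

Call:
apply_moves(motion=[0, 0, -0.03, 0, 0, 0, 0, 0, -0.03, 0, 0, 0, 0, 0, -0.03, 0, 0, 0, 0, 0, -0.03, 0, 0, 0, 0, 0, -0.03, 0, 0, 0, 0, 0, 0, 0, 0, 0])

```text
clock: 9.25
ee_pos: [463.9, -222.7, 163.1]
eef_rot: [-1.922, 2.482, -0.013]
wrist_force: [0.4, -0.9, -0.4]
opening: 0.191
grip_force: 58.9
```

Call:
apply_moves(motion=[0.022, -0.0243, 0, 0, 0, 0, 0.022, -0.0243, 0, 0, 0, 0, 0.022, -0.0243, 0, 0, 0, 0, 0.022, -0.0243, 0, 0, 0, 0, 0.022, -0.0243, 0, 0, 0, 0, 0, 0, 0, 0, 0, 0, 0, 0, 0, 0, 0, 0])

```text
clock: 9.83
ee_pos: [552.2, -359.4, 155.7]
eef_rot: [1.922, -2.485, -0.003]
wrist_force: [0.1, 1.7, -0.7]
opening: 0.193
grip_force: 59.0
```

Still held, and over the bin. I lower it, release, and measure ell A.

Call:
apply_moves(motion=[0, 0, 0.0255, 0, 0, 0, 0, 0, 0.0255, 0, 0, 0, 0, 0, 0.0255, 0, 0, 0, 0, 0, 0.0255, 0, 0, 0, 0, 0, 0, 0, 0, 0])

```text
clock: 10.25
ee_pos: [549.4, -355.5, 50.8]
eef_rot: [1.923, -2.482, -0.012]
wrist_force: [-1.0, 1.3, -0.7]
opening: 0.192
grip_force: 59.0
```

Call:
apply_moves(motion=[0, 0, 0, 0, 0, 0, 0, 0, 0, 0, 0, 0, 0, 0, 0, 0, 0, 0, 0, 0, 0, 0, 0, 0, 0, 0, 0, 0, 0, 0, 0, 0, -0.03, 0, 0, 0, 0, 0, -0.03, 0, 0, 0, 0, 0, -0.03, 0, 0, 0, 0, 0, -0.02, 0, 0, 0], claw=1)

```text
clock: 11.0
ee_pos: [552.5, -358.8, 169.3]
eef_rot: [-1.923, 2.483, -0.006]
wrist_force: [-0.5, -0.4, 0.0]
opening: 1.0
grip_force: 0.0
```

```bash
python3 -c "
from mm import *
q=meas((318,155),ELL); g=tf(np.array([[-6,0.]]),q)[0]; print(g); go(g[0],g[1],120,q[2]+np.pi/2)"
```

```text
q [699.907 -16.331   1.834] iou 0.87 312
[701.46684244 -22.12461385]
pos [ 553.4 -359.6  172.8] yaw(y-axis) 2.888 tilt [ 0.006 -0.005 -1.   ] j [-0.7   0.46  0.18  1.28  0.   -2.02] t 11.1
 now tool-delta mm [-364.   -58.4   51.9]
 turn -0.516  then tool-delta mm [-287.7 -230.4   51.9]
```

Call:
apply_moves(motion=[0, 0, 0, 0, 0, -0.103, 0, 0, 0, 0, 0, -0.103, 0, 0, 0, 0, 0, -0.103, 0, 0, 0, 0, 0, -0.103, 0, 0, 0, 0, 0, -0.103])

```text
clock: 11.47
ee_pos: [552.1, -358.5, 165.9]
eef_rot: [2.497, -1.906, 0.001]
wrist_force: [-0.4, -0.4, -0.9]
opening: 1.005
grip_force: 0.0
```

Call:
apply_moves(motion=[-0.0288, -0.023, 0.0052, 0, 0, 0, -0.0288, -0.023, 0.0052, 0, 0, 0, -0.0288, -0.023, 0.0052, 0, 0, 0, -0.0288, -0.023, 0.0052, 0, 0, 0, -0.0288, -0.023, 0.0052, 0, 0, 0, -0.0288, -0.023, 0.0052, 0, 0, 0, -0.0288, -0.023, 0.0052, 0, 0, 0, -0.0288, -0.023, 0.0052, 0, 0, 0, -0.0288, -0.023, 0.0052, 0, 0, 0, -0.0288, -0.023, 0.0052, 0, 0, 0])

```text
clock: 12.3
ee_pos: [700.3, -18.9, 113.8]
eef_rot: [-2.492, 1.912, -0.001]
wrist_force: [-0.7, -0.2, 0.7]
opening: 1.0
grip_force: 0.0
```

Call:
apply_moves(motion=[0, 0, 0, 0, 0, 0, 0, 0, 0, 0, 0, 0])

```text
clock: 12.47
ee_pos: [700.0, -18.4, 113.1]
eef_rot: [2.495, -1.908, -0.001]
wrist_force: [-0.2, -1.7, 0.1]
opening: 0.998
grip_force: 0.0
```

```bash
python3 -c "
from mm import *
p,d=optics.snapshot('wrist'); c=optics.get_calibration('wrist')
W=cloud(c,d); P=comp(W,project(c,[[700,-16,24]])[0],13,35); q,i=fit(P[:,:2],ELL,spacing=1.5);print(len(P),q,i, tf(np.array([[-6,0.]]),q)); go(*tf(np.array([[-6,0.]]),q)[0],8,q[2]+np.pi/2)
go(701,-22,8,1.834+np.pi/2)
"
```

```text
3106 [699.10884203 -16.36145594   1.83625197] 0.9392185238784371 [[700.68293589 -22.15129433]]
pos [699.7 -19.9 113.4] yaw(y-axis) -2.878 tilt [-0. -0. -1.] j [-0.15  0.56  0.2   1.21 -0.   -1.98] t 12.5
 now tool-delta mm [  2.4  -0.3 105.4]
 turn -0.002  then tool-delta mm [  2.4  -0.3 105.4]
pos [699.7 -19.9 113.4] yaw(y-axis) -2.878 tilt [-0. -0. -1.] j [-0.15  0.56  0.2   1.21 -0.   -1.98] t 12.5
 now tool-delta mm [  2.4  -0.7 105.4]
 turn 0.0  then tool-delta mm [  2.4  -0.7 105.4]
```

Call:
apply_moves(motion=[0.0024, 0, 0.0263, 0, 0, 0, 0, 0, 0.0263, 0, 0, 0, 0, 0, 0.0263, 0, 0, 0, 0, 0, 0.0263, 0, 0, 0, 0, 0, 0, 0, 0, 0, 0, 0, 0, 0, 0, 0])

```text
clock: 13.02
ee_pos: [699.4, -24.3, 7.9]
eef_rot: [2.49, -1.914, -0.003]
wrist_force: [-1.4, -0.6, 1.7]
opening: 1.001
grip_force: 0.0
```

Call:
apply_moves(motion=[0, 0, 0, 0, 0, 0, 0, 0, 0, 0, 0, 0, 0, 0, 0, 0, 0, 0, 0, 0, 0, 0, 0, 0, 0, 0, 0, 0, 0, 0, 0, 0, 0, 0, 0, 0, 0, 0, 0, 0, 0, 0, 0, 0, 0, 0, 0, 0, 0, 0, 0, 0, 0, 0], claw=-1, grip_force=60)

```text
clock: 13.77
ee_pos: [700.8, -23.0, 9.2]
eef_rot: [-2.492, 1.912, -0.002]
wrist_force: [-0.7, -0.1, 5.0]
opening: 0.195
grip_force: 59.4
```

Call:
apply_moves(motion=[0, 0, -0.03, 0, 0, 0, 0, 0, -0.03, 0, 0, 0, 0, 0, -0.03, 0, 0, 0, 0, 0, -0.03, 0, 0, 0, 0, 0, -0.03, 0, 0, 0, 0, 0, 0, 0, 0, 0])

```text
clock: 14.27
ee_pos: [702.3, -23.2, 165.2]
eef_rot: [-2.489, 1.91, -0.012]
wrist_force: [0.2, -0.6, 0.2]
opening: 0.187
grip_force: 58.7
```

Call:
apply_moves(motion=[0.0289, 0.0233, 0, 0, 0, 0, 0.0289, 0.0233, 0, 0, 0, 0, 0.0289, 0.0233, 0, 0, 0, 0, 0.0289, 0.0233, 0, 0, 0, 0, 0.0289, 0.0233, 0, 0, 0, 0, 0.0289, 0.0233, 0, 0, 0, 0, 0.0289, 0.0233, 0, 0, 0, 0, 0.0289, 0.0233, 0, 0, 0, 0, 0.0289, 0.0233, 0, 0, 0, 0, 0.0289, 0.0233, 0, 0, 0, 0])

```text
clock: 15.1
ee_pos: [549.0, -363.9, 158.1]
eef_rot: [-2.492, 1.912, 0.0]
wrist_force: [0.7, 0.2, -1.2]
opening: 0.193
grip_force: 58.8
```

Call:
apply_moves(motion=[0.0289, 0.0233, 0, 0, 0, 0, 0.0289, 0.0233, 0, 0, 0, 0, 0, 0, 0, 0, 0, 0, 0, 0, 0, 0, 0, 0])

```text
clock: 15.43
ee_pos: [518.7, -432.1, 157.5]
eef_rot: [-2.489, 1.917, 0.001]
wrist_force: [-0.2, 1.1, -0.4]
opening: 0.194
grip_force: 58.8
```

Next: lower, release, lift, and take a top picture to check the bin and measure the halves.

Call:
apply_moves(motion=[0, 0, 0.022, 0, 0, 0, 0, 0, 0.022, 0, 0, 0, 0, 0, 0.022, 0, 0, 0, 0, 0, 0.022, 0, 0, 0, 0, 0, 0, 0, 0, 0])

```text
clock: 15.85
ee_pos: [519.0, -427.3, 65.8]
eef_rot: [-2.493, 1.91, 0.011]
wrist_force: [-0.5, 0.4, -1.5]
opening: 0.192
grip_force: 58.8
```

Call:
apply_moves(motion=[0, 0, 0, 0, 0, 0, 0, 0, 0, 0, 0, 0, 0, 0, 0, 0, 0, 0, 0, 0, 0, 0, 0, 0, 0, 0, 0, 0, 0, 0, 0, 0, -0.03, 0, 0, 0, 0, 0, -0.03, 0, 0, 0, 0, 0, -0.03, 0, 0, 0, 0, 0, -0.02, 0, 0, 0], claw=1)

```text
clock: 16.6
ee_pos: [520.3, -430.8, 184.1]
eef_rot: [2.492, -1.912, 0.006]
wrist_force: [-0.6, -0.1, 0.3]
opening: 0.997
grip_force: 0.0
```

```bash
cat > tight.py <<'E'
from mm import *
def halves():
    pic,d=optics.snapshot("top"); cv2.imwrite("pics/top2.png",pic[:,:,::-1]); W=cloud("top",d)
    g=[]
    for uv in [(290,214),(341,212)]:
        P=comp(W,uv,28,48); q,i=fit(P[:,:2],HALF); r=cv2.minAreaRect(P[:,:2].astype(np.float32)); print(np.round(q,2),round(i,2),len(P),np.round(r[0],1),np.round(r[1],1),r[2]); g.append(q)
    return g
E
python3 -c "
from tight import *
g=halves(); q=g[1]; go(q[0],q[1],130,q[2]+np.pi/2)"
```

```text
[544.    59.99   4.39] 0.69 171 [545.3  60.9] [56.7 29.8] 71.90286254882812
[539.84 -62.28   0.7 ] 0.66 168 [539.4 -61.9] [56.9 29.5] 41.618228912353516
pos [ 521.1 -431.6  187.6] yaw(y-axis) -2.88 tilt [ 0.006 -0.006 -1.   ] j [-0.82  0.49  0.26  1.34 -0.   -2.65] t 16.6
 now tool-delta mm [-352.3 -113.4   55.5]
 turn 1.13  then tool-delta mm [-253.1  270.1   55.5]
```

View pics/top2.png

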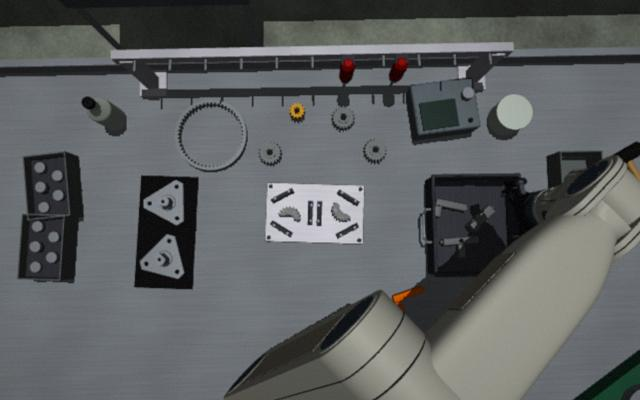

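The top view shows offcuts in the bin at about (450,205), (480,215) and (460,240), and both halves still in the nests. Next is the right half.

Call:
apply_moves(motion=[0, 0, 0, 0, 0, 0.113, 0, 0, 0, 0, 0, 0.113, 0, 0, 0, 0, 0, 0.113, 0, 0, 0, 0, 0, 0.113, 0, 0, 0, 0, 0, 0.113, 0, 0, 0, 0, 0, 0.113, 0, 0, 0, 0, 0, 0.113, 0, 0, 0, 0, 0, 0.113, 0, 0, 0, 0, 0, 0.113, 0, 0, 0, 0, 0, 0.113])

```text
clock: 17.48
ee_pos: [519.9, -430.5, 180.6]
eef_rot: [-1.073, 2.953, -0.001]
wrist_force: [-1.1, -0.6, -0.3]
opening: 1.002
grip_force: 0.0
```

Call:
apply_moves(motion=[-0.0253, 0.027, 0.0056, 0, 0, 0, -0.0253, 0.027, 0.0056, 0, 0, 0, -0.0253, 0.027, 0.0056, 0, 0, 0, -0.0253, 0.027, 0.0056, 0, 0, 0, -0.0253, 0.027, 0.0056, 0, 0, 0, -0.0253, 0.027, 0.0056, 0, 0, 0, -0.0253, 0.027, 0.0056, 0, 0, 0, -0.0253, 0.027, 0.0056, 0, 0, 0, -0.0253, 0.027, 0.0056, 0, 0, 0, -0.0253, 0.027, 0.0056, 0, 0, 0])

```text
clock: 18.32
ee_pos: [538.5, -59.2, 124.6]
eef_rot: [-1.08, 2.949, -0.001]
wrist_force: [1.3, -0.1, 0.6]
opening: 0.997
grip_force: 0.0
```

Call:
apply_moves(motion=[0, 0, 0, 0, 0, 0, 0, 0, 0, 0, 0, 0])

```text
clock: 18.48
ee_pos: [538.5, -59.0, 124.5]
eef_rot: [-1.086, 2.948, -0.0]
wrist_force: [-0.1, -1.3, 0.1]
opening: 0.998
grip_force: 0.0
```

```bash
python3 -c "
from mm import *
p,d=optics.snapshot('wrist'); c=optics.get_calibration('wrist')
W=cloud(c,d); P=comp(W,project(c,[[539.6,-62,38]])[0],29,48); q,i=fit(P[:,:2],HALF,spacing=1.5);print(len(P),q,i, cv2.minAreaRect(P[:,:2].astype(np.float32))); go(q[0],q[1],25,q[2]+np.pi/2)
cv2.imwrite('pics/w3.png',p[:,:,::-1])
"
```

```text
1888 [539.53392239 -62.86981185   0.73564185] 0.8245010323468686 ((539.2702026367188, -61.983604431152344), (58.97906494140625, 30.162914276123047), 41.69142150878906)
pos [538.8 -60.3 124.7] yaw(y-axis) 2.275 tilt [ 0.001 -0.    -1.   ] j [-0.27  0.3  -0.2   1.07 -0.   -0.97] t 18.5
 now tool-delta mm [ 1.1 -2.4 99.7]
 turn -0.031  then tool-delta mm [ 1.2 -2.3 99.7]
```

View pics/w3.png

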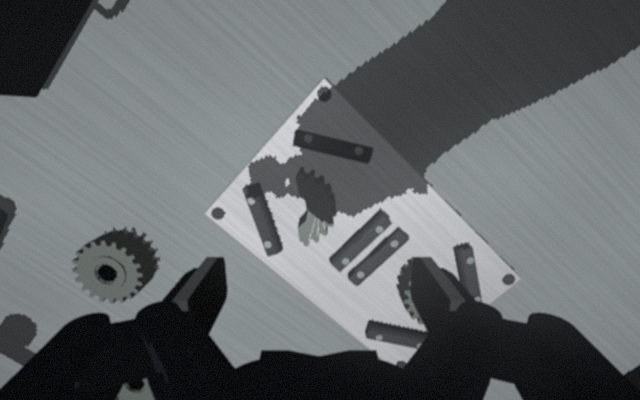

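The wrist view shows the half at about (318,205), between the rails. The planet at (115,265) is clear of the fingers. I grip it from above the rails.

Call:
apply_moves(motion=[0.001, -0.0022, 0.025, 0, 0, -0.03, 0, 0, 0.025, 0, 0, 0, 0, 0, 0.025, 0, 0, 0, 0, 0, 0.025, 0, 0, 0, 0, 0, 0, 0, 0, 0, 0, 0, 0, 0, 0, 0])

```text
clock: 19.03
ee_pos: [538.8, -64.3, 24.0]
eef_rot: [1.122, -2.933, -0.002]
wrist_force: [-0.4, -0.1, -0.0]
opening: 1.002
grip_force: 0.0
```

Call:
apply_moves(motion=[0, 0, 0, 0, 0, 0, 0, 0, 0, 0, 0, 0, 0, 0, 0, 0, 0, 0, 0, 0, 0, 0, 0, 0, 0, 0, 0, 0, 0, 0, 0, 0, 0, 0, 0, 0, 0, 0, 0, 0, 0, 0, 0, 0, 0, 0, 0, 0, 0, 0, 0, 0, 0, 0], claw=-1, grip_force=60)

```text
clock: 19.78
ee_pos: [539.9, -63.4, 25.4]
eef_rot: [-1.125, 2.932, -0.002]
wrist_force: [-1.6, -0.6, 7.9]
opening: 0.304
grip_force: 58.8
```

Call:
apply_moves(motion=[0, 0, -0.025, 0, 0, 0, 0, 0, -0.03, 0, 0, 0, 0, 0, -0.03, 0, 0, 0, 0, 0, -0.03, 0, 0, 0, 0, 0, -0.03, 0, 0, 0, 0, 0, 0, 0, 0, 0])

```text
clock: 20.28
ee_pos: [541.4, -63.6, 175.4]
eef_rot: [-1.123, 2.926, -0.008]
wrist_force: [0.6, -0.8, 0.0]
opening: 0.307
grip_force: 59.6
```

Call:
apply_moves(motion=[0.0305, -0.0221, 0, 0, 0, 0, 0.0305, -0.0221, 0, 0, 0, 0, 0.0305, -0.0221, 0, 0, 0, 0, 0.0305, -0.0221, 0, 0, 0, 0, 0.0305, -0.0221, 0, 0, 0, 0, 0.0305, -0.0221, 0, 0, 0, 0, 0.0305, -0.0221, 0, 0, 0, 0, 0.0305, -0.0221, 0, 0, 0, 0, 0.0305, -0.0221, 0, 0, 0, 0, 0.0305, -0.0221, 0, 0, 0, 0])

```text
clock: 21.12
ee_pos: [459.5, -433.0, 169.1]
eef_rot: [1.125, -2.933, -0.0]
wrist_force: [1.4, -0.8, -0.8]
opening: 0.305
grip_force: 59.6
```

Call:
apply_moves(motion=[0, 0, 0, 0, 0, 0, 0, 0, 0, 0, 0, 0])

```text
clock: 21.28
ee_pos: [459.3, -433.2, 168.3]
eef_rot: [1.121, -2.935, -0.002]
wrist_force: [-0.0, 0.3, -1.1]
opening: 0.306
grip_force: 59.6
```

Call:
apply_moves(motion=[0, 0, 0.022, 0, 0, 0, 0, 0, 0.022, 0, 0, 0, 0, 0, 0.022, 0, 0, 0, 0, 0, 0.022, 0, 0, 0, 0, 0, 0, 0, 0, 0])

```text
clock: 21.7
ee_pos: [459.3, -428.3, 77.3]
eef_rot: [1.126, -2.931, -0.01]
wrist_force: [-1.4, -0.4, -1.1]
opening: 0.302
grip_force: 59.6
```

Call:
apply_moves(motion=[0, 0, 0, 0, 0, 0, 0, 0, 0, 0, 0, 0, 0, 0, 0, 0, 0, 0, 0, 0, 0, 0, 0, 0, 0, 0, 0, 0, 0, 0, 0, 0, -0.03, 0, 0, 0, 0, 0, -0.03, 0, 0, 0, 0, 0, -0.03, 0, 0, 0], claw=1)

```text
clock: 22.37
ee_pos: [460.1, -431.2, 172.7]
eef_rot: [1.125, -2.933, -0.001]
wrist_force: [0.2, -1.1, -0.5]
opening: 1.003
grip_force: 0.0
```

```bash
python3 -c "
from tight import *
g=halves(); q=g[0]; go(q[0],q[1],125,q[2]+np.pi/2)"
```

```text
[544.33  61.59   4.46] 0.69 172 [545.2  61. ] [56.5 29.9] 72.92969512939453
[ 6.0377e+02 -8.6130e+01 -1.4000e-01] 0.0 1 [571.6 -96. ] [0. 0.] 0.0
pos [ 461.5 -432.9  179.5] yaw(y-axis) 2.303 tilt [ 0.005 -0.007 -1.   ] j [-0.89  0.41  0.12  1.27  0.   -1.62] t 22.4
 now tool-delta mm [-392.3  312.7   51.7]
 turn -0.586  then tool-delta mm [-499.8   43.6   51.7]
```

Call:
apply_moves(motion=[0, 0, 0, 0, 0, -0.108, 0, 0, 0, 0, 0, -0.108, 0, 0, 0, 0, 0, -0.108, 0, 0, 0, 0, 0, -0.108, 0, 0, 0, 0, 0, -0.108, -0.0382, 0.005, 0.004, 0, 0, 0, -0.0382, 0.005, 0.004, 0, 0, 0, -0.0382, 0.005, 0.004, 0, 0, 0, -0.0382, 0.005, 0.004, 0, 0, 0, -0.0382, 0.005, 0.004, 0, 0, 0])

```text
clock: 23.25
ee_pos: [492.5, -240.0, 151.5]
eef_rot: [-1.866, 2.527, -0.002]
wrist_force: [0.6, 0.2, 0.4]
opening: 1.0
grip_force: 0.0
```

Call:
apply_moves(motion=[-0.0382, 0.005, 0.004, 0, 0, 0, -0.0382, 0.005, 0.004, 0, 0, 0, -0.0382, 0.005, 0.004, 0, 0, 0, -0.0382, 0.005, 0.004, 0, 0, 0, -0.0382, 0.005, 0.004, 0, 0, 0, -0.0382, 0.005, 0.004, 0, 0, 0, -0.0382, 0.005, 0.004, 0, 0, 0, -0.0382, 0.005, 0.004, 0, 0, 0, 0, 0, 0, 0, 0, 0, 0, 0, 0, 0, 0, 0])

```text
clock: 24.08
ee_pos: [544.1, 64.3, 119.3]
eef_rot: [-1.872, 2.523, -0.0]
wrist_force: [-0.2, -0.1, -0.3]
opening: 0.999
grip_force: 0.0
```

```bash
python3 -c "
from mm import *
p,d=optics.snapshot('wrist'); c=optics.get_calibration('wrist')
W=cloud(c,d); P=comp(W,project(c,[[545,61,38]])[0],29,48); q,i=fit(P[:,:2],HALF,spacing=1.5);print(len(P),q,i, cv2.minAreaRect(P[:,:2].astype(np.float32))); go(q[0],q[1],25,q[2]+np.pi/2)
"
```

```text
1957 [543.46409274  60.48707181   4.406984  ] 0.8133150308853809 ((544.3990478515625, 61.033748626708984), (59.18675994873047, 29.925867080688477), 73.99993896484375)
pos [544.1  63.  119.4] yaw(y-axis) 2.845 tilt [ 0. -0. -1.] j [-0.04  0.31 -0.2   1.06 -0.   -1.31] t 24.1
 now tool-delta mm [ 2.5 -0.1 94.4]
 turn 0.009  then tool-delta mm [ 2.5 -0.1 94.4]
```

Call:
apply_moves(motion=[0.0025, 0, 0.0236, 0, 0, 0, 0, 0, 0.0236, 0, 0, 0, 0, 0, 0.0236, 0, 0, 0, 0, 0, 0.0236, 0, 0, 0, 0, 0, 0, 0, 0, 0, 0, 0, 0, 0, 0, 0])

```text
clock: 24.63
ee_pos: [542.8, 58.6, 24.7]
eef_rot: [1.863, -2.527, -0.002]
wrist_force: [-0.3, -0.5, 0.5]
opening: 1.001
grip_force: 0.0
```

Call:
apply_moves(motion=[0, 0, 0, 0, 0, 0, 0, 0, 0, 0, 0, 0, 0, 0, 0, 0, 0, 0, 0, 0, 0, 0, 0, 0, 0, 0, 0, 0, 0, 0, 0, 0, 0, 0, 0, 0, 0, 0, 0, 0, 0, 0, 0, 0, 0, 0, 0, 0, 0, 0, 0, 0, 0, 0], claw=-1, grip_force=60)

```text
clock: 25.38
ee_pos: [543.6, 60.0, 26.0]
eef_rot: [-1.867, 2.526, -0.002]
wrist_force: [-2.7, -0.4, 8.6]
opening: 0.306
grip_force: 58.9
```

Call:
apply_moves(motion=[0, 0, -0.025, 0, 0, 0, 0, 0, -0.03, 0, 0, 0, 0, 0, -0.03, 0, 0, 0, 0, 0, -0.03, 0, 0, 0, 0, 0, -0.03, 0, 0, 0, 0, 0, 0, 0, 0, 0])

```text
clock: 25.88
ee_pos: [545.5, 60.0, 175.9]
eef_rot: [-1.863, 2.521, -0.009]
wrist_force: [0.1, 0.7, 0.2]
opening: 0.307
grip_force: 59.4
```

Call:
apply_moves(motion=[0.0357, -0.0098, 0, 0, 0, 0, 0.0357, -0.0098, 0, 0, 0, 0, 0.0357, -0.0098, 0, 0, 0, 0, 0.0357, -0.0098, 0, 0, 0, 0, 0.0357, -0.0098, 0, 0, 0, 0, 0.0357, -0.0098, 0, 0, 0, 0, 0.0357, -0.0098, 0, 0, 0, 0, 0.0357, -0.0098, 0, 0, 0, 0, 0.0357, -0.0098, 0, 0, 0, 0, 0.0357, -0.0098, 0, 0, 0, 0])

```text
clock: 26.72
ee_pos: [531.7, -311.8, 169.7]
eef_rot: [-1.867, 2.527, 0.0]
wrist_force: [1.1, 0.8, -0.4]
opening: 0.309
grip_force: 59.4
```

Call:
apply_moves(motion=[0.0357, -0.0098, 0, 0, 0, 0, 0.0357, -0.0098, 0, 0, 0, 0, 0.0357, -0.0098, 0, 0, 0, 0, 0, 0, 0, 0, 0, 0, 0, 0, 0, 0, 0, 0])

```text
clock: 27.13
ee_pos: [528.0, -422.9, 168.6]
eef_rot: [1.863, -2.529, -0.002]
wrist_force: [-0.9, 0.0, -1.1]
opening: 0.307
grip_force: 59.4
```

Call:
apply_moves(motion=[0, 0, 0.022, 0, 0, 0, 0, 0, 0.022, 0, 0, 0, 0, 0, 0.022, 0, 0, 0, 0, 0, 0.022, 0, 0, 0, 0, 0, 0, 0, 0, 0])

```text
clock: 27.55
ee_pos: [527.4, -418.1, 77.6]
eef_rot: [1.868, -2.525, -0.011]
wrist_force: [-0.8, 0.5, -0.6]
opening: 0.305
grip_force: 59.4
```

Call:
apply_moves(motion=[0, 0, 0, 0, 0, 0, 0, 0, 0, 0, 0, 0, 0, 0, 0, 0, 0, 0, 0, 0, 0, 0, 0, 0, 0, 0, 0, 0, 0, 0, 0, 0, -0.03, 0, 0, 0, 0, 0, -0.03, 0, 0, 0, 0, 0, -0.03, 0, 0, 0], claw=1)

```text
clock: 28.22
ee_pos: [528.5, -420.9, 173.3]
eef_rot: [1.867, -2.527, -0.001]
wrist_force: [1.1, -0.4, 0.4]
opening: 0.996
grip_force: 0.0
```

Call:
apply_moves(motion=[-0.036, 0.01, -0.01, 0, 0, 0, -0.036, 0.01, -0.01, 0, 0, 0, -0.036, 0.01, -0.01, 0, 0, 0, -0.036, 0.01, -0.01, 0, 0, 0, -0.036, 0.01, -0.01, 0, 0, 0, -0.036, 0.01, 0, 0, 0, 0, -0.036, 0.01, 0, 0, 0, 0, -0.036, 0.01, 0, 0, 0, 0, -0.036, 0.01, 0, 0, 0, 0, -0.036, 0.01, 0, 0, 0, 0])

```text
clock: 29.05
ee_pos: [538.7, -45.9, 222.7]
eef_rot: [-1.866, 2.526, -0.002]
wrist_force: [0.7, 0.4, -0.9]
opening: 1.0
grip_force: 0.0
```

```bash
python3 - <<'E'
from mm import *
p,d=optics.snapshot("top"); cv2.imwrite("pics/top3.png",cv2.resize(p[80:390,10:630,::-1],(800,400)))
W=cloud("top",d)
B=(abs(W[...,0]-502)<114)&(abs(W[...,1]+392.5)<99); z=W[...,2][B]; print("bin z pct",np.nanpercentile(z,[5,50,90,99,100]))
for uv in [(164,215),(162,270)]:
    P=comp(W,uv,5,70); q,i=fit(P[:,:2],CAR); print(np.round(q,2),round(i,2))
go(576,377,200)
E
```

```text
bin z pct [ 0.32381184  5.53727757 28.61751457 47.28493066 86.1066862 ]
[576.88 376.56   3.68] 0.95
[432.79 385.37   3.92] 0.95
pos [538.3 -40.4 223. ] yaw(y-axis) 2.846 tilt [ 0.001  0.002 -1.   ] j [-0.23  0.24 -0.02  1.31  0.   -1.51] t 29.1
 now tool-delta mm [-410.2   85.4   24. ]
```

View pics/top3.png

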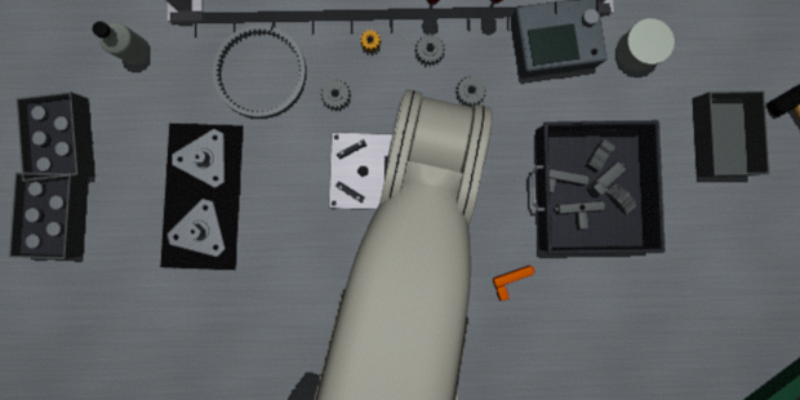

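All five offcuts are in the bin and the counter is clear of grey pieces. I go to carrier 0.

Call:
apply_moves(motion=[-0.0373, 0.0078, 0.0066, 0, 0, 0, -0.0373, 0.0078, 0.0066, 0, 0, 0, -0.0373, 0.0078, 0.0066, 0, 0, 0, -0.0373, 0.0078, 0.0066, 0, 0, 0, -0.0373, 0.0078, 0.0066, 0, 0, 0, -0.0373, 0.0078, 0.0066, 0, 0, 0, -0.0373, 0.0078, 0.0066, 0, 0, 0, -0.0373, 0.0078, 0.0066, 0, 0, 0, -0.0373, 0.0078, 0.0066, 0, 0, 0, -0.0373, 0.0078, 0.0066, 0, 0, 0])

```text
clock: 29.93
ee_pos: [574.0, 333.8, 156.3]
eef_rot: [-1.866, 2.526, -0.0]
wrist_force: [0.4, -0.4, -0.1]
opening: 1.0
grip_force: 0.0
```

Call:
apply_moves(motion=[-0.0373, 0.0078, 0.0066, 0, 0, 0, 0, 0, 0, 0, 0, 0, 0, 0, 0, 0, 0, 0])

```text
clock: 30.18
ee_pos: [576.9, 371.7, 148.4]
eef_rot: [1.87, -2.523, -0.0]
wrist_force: [-0.8, -1.0, 1.1]
opening: 1.002
grip_force: 0.0
```

```bash
cat > car.py <<'E'
from mm import *
def shaft(X,name):
    p,d=optics.snapshot('wrist'); c=optics.get_calibration('wrist'); W=cloud(c,d)
    P=comp(W,project(c,[[X[0],X[1],52]])[0],45,60); r=cv2.minAreaRect(P[:,:2].astype(np.float32)); print("shaft",len(P),np.round(P.mean(0),1),np.round(r[0],1),np.round(r[1],1),round(r[2],1))
    m=(np.hypot(W[...,0]-X[0],W[...,1]-X[1])<75)&(W[...,2]>5)&(W[...,2]<15)
    Q=W[m]; q,i=fit(Q[:,:2],CAR,spacing=2); print("plate",np.round(q,3),round(i,3),"lobes",np.round((q[2]+np.arange(3)*2*np.pi/3)%(2*np.pi),3))
    uv=project(c,[[X[0],X[1],40]])[0].astype(int); y0=max(0,uv[1]-100);x0=max(0,uv[0]-130)
    cv2.imwrite(name,cv2.resize(p[y0:y0+200,x0:x0+260,::-1],None,fx=2,fy=2)); print("crop origin",x0,y0)
    return q,r
E
python3 -c "
from car import *
q,r=shaft((577,376.7),'pics/c0.png'); go(577,377,60)"
```

```text
shaft 903 [576.9 377.5  52.2] [577.1 378.4] [22.  29.6] 1.0
plate [576.454 377.98    3.673] 0.987 lobes [3.673 5.767 1.578]
crop origin 190 109
pos [577.2 370.4 149. ] yaw(y-axis) 2.845 tilt [-0. -0. -1.] j [ 0.45  0.52  0.22  1.27 -0.   -0.83] t 30.2
 now tool-delta mm [-6.3  2.1 89. ]
```

View pics/c0.png

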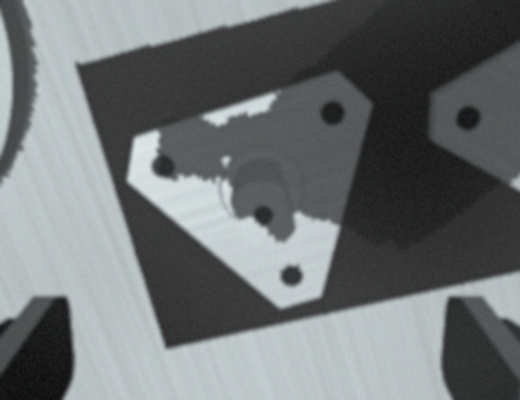

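The shaft measures 22 mm along world x and 29.6 mm along y. So the carrier's own x-lobe points along +y (1.578 rad) and the fingers close along world x. Crop: carrier at about (255,190), shadowed by the arm. I turn, descend and grip.

Call:
apply_moves(motion=[0, 0, 0, 0, 0, -0.1013, 0, 0, 0, 0, 0, -0.1013, 0, 0, 0, 0, 0, -0.1013, -0.0072, 0, 0.0254, 0, 0, 0, 0, 0, 0.0254, 0, 0, 0, 0, 0, 0.0254, 0, 0, 0, 0, 0, 0.0254, 0, 0, 0, 0, 0, 0, 0, 0, 0, 0, 0, 0, 0, 0, 0])

```text
clock: 30.98
ee_pos: [577.3, 375.5, 47.8]
eef_rot: [2.225, -2.216, -0.001]
wrist_force: [1.1, -0.2, -0.5]
opening: 1.002
grip_force: 0.0
```

```bash
python3 -c "
from car import *
go(577.1,378.2,22,3.149)
q,r=shaft((577,377.7),'pics/c0b.png'); go(577.1,378.2,22,3.149)"
```

```text
pos [577.3 375.5  47.8] yaw(y-axis) -3.137 tilt [-0.001 -0.001 -1.   ] j [ 0.46  0.59  0.07  1.06 -0.   -1.12] t 31.0
 now tool-delta mm [-2.7  0.2 25.8]
 turn -0.003  then tool-delta mm [-2.7  0.2 25.8]
shaft 2393 [577.7 378.7  52.9] [577.7 380.3] [22.  29.8] 0.9
plate [577.054 380.171   3.676] 0.99 lobes [3.676 5.77  1.581]
crop origin 190 156
pos [578.2 376.2  49.3] yaw(y-axis) -3.137 tilt [ 0.001  0.    -1.   ] j [ 0.46  0.58  0.07  1.06 -0.   -1.12] t 31.0
 now tool-delta mm [-2.   1.1 27.3]
 turn -0.003  then tool-delta mm [-2.   1.1 27.3]
```

Call:
apply_moves(motion=[-0.003, 0, 0.013, 0, 0, 0, 0, 0, 0.013, 0, 0, 0, 0, 0, 0, 0, 0, 0, 0, 0, 0, 0, 0, 0])

```text
clock: 31.37
ee_pos: [577.6, 380.0, 22.2]
eef_rot: [-2.228, 2.215, -0.0]
wrist_force: [0.2, -0.7, 1.2]
opening: 1.0
grip_force: 0.0
```

Call:
apply_moves(motion=[0, 0, 0, 0, 0, 0, 0, 0, 0, 0, 0, 0, 0, 0, 0, 0, 0, 0, 0, 0, 0, 0, 0, 0, 0, 0, 0, 0, 0, 0, 0, 0, 0, 0, 0, 0, 0, 0, 0, 0, 0, 0, 0, 0, 0, 0, 0, 0, 0, 0, 0, 0, 0, 0, 0, 0, 0, 0, 0, 0], claw=-1, grip_force=110)

```text
clock: 32.2
ee_pos: [577.5, 380.1, 22.3]
eef_rot: [-2.227, 2.215, -0.0]
wrist_force: [-2.0, 0.3, 5.0]
opening: 0.241
grip_force: 109.1
```

Call:
apply_moves(motion=[0, 0, -0.025, 0, 0, 0, 0, 0, -0.025, 0, 0, 0, 0, 0, 0, 0, 0, 0, 0, 0, 0, 0, 0, 0])

```text
clock: 32.53
ee_pos: [577.7, 380.1, 71.5]
eef_rot: [-2.227, 2.214, -0.001]
wrist_force: [0.6, -1.8, -7.8]
opening: 0.237
grip_force: 109.9
```

```bash
cat >> car.py <<'E'
def held(name,zoff,guess):
    """plate of held carrier in wrist view; zoff= expected plate top z"""
    p,d=optics.snapshot('wrist'); c=optics.get_calibration('wrist'); W=cloud(c,d); s=sense()
    m=(np.hypot(W[...,0]-guess[0],W[...,1]-guess[1])<80)&(abs(W[...,2]-zoff)<7)
    Q=W[m]; print(len(Q),np.round(Q.mean(0),1)); q,i=fit(Q[:,:2],CAR,spacing=2); print("held plate",np.round(q,3),round(i,3),"tcp",np.round(s["ee_pos"],1))
    if name: cv2.imwrite(name,p[:,:,::-1])
    return q
E
python3 -c "
from car import *
s=sense();q=held('pics/hold.png',60,s['ee_pos'][:2]); go(545,150,72)"
```

```text
16869 [576.8 364.8  57.7]
held plate [575.375 378.218   3.666] 0.625 tcp [576.9 379.7  70.1]
pos [576.9 379.7  70.1] yaw(y-axis) -3.136 tilt [-0.001 -0.001 -1.   ] j [ 0.46  0.57  0.11  1.11 -0.   -1.12] t 32.6
 now tool-delta mm [229.5  33.2  -1.7]
```

View pics/hold.png

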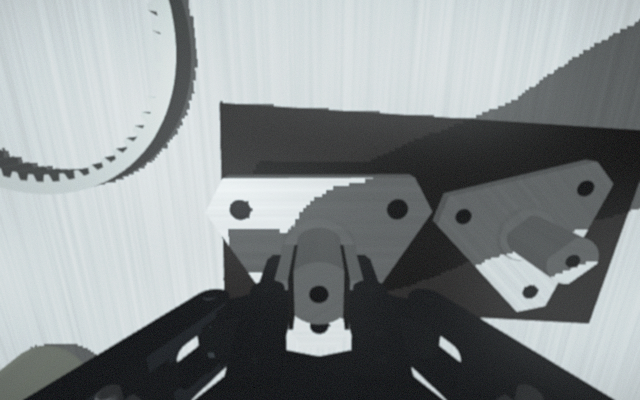

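The view shows the carrier held level by its shaft: the two lobe holes at (241,210) and (397,210), shaft hole at (319,294). I move short of nest 0 and measure both rails and held plate in one picture.

Call:
apply_moves(motion=[0.0382, 0.0055, 0, 0, 0, 0, 0.0382, 0.0055, 0, 0, 0, 0, 0.0382, 0.0055, 0, 0, 0, 0, 0.0382, 0.0055, 0, 0, 0, 0, 0.0382, 0.0055, 0, 0, 0, 0, 0.0382, 0.0055, 0, 0, 0, 0, 0, 0, 0, 0, 0, 0, 0, 0, 0, 0, 0, 0])

```text
clock: 33.25
ee_pos: [544.4, 148.3, 69.8]
eef_rot: [2.222, -2.217, -0.003]
wrist_force: [1.2, 1.1, -7.2]
opening: 0.238
grip_force: 109.9
```

```bash
cat >> car.py <<'E'
def relfit(name,zoff=60,fx=(542.8,-1.6,-0.042)):
    p,d=optics.snapshot('wrist'); c=optics.get_calibration('wrist'); W=cloud(c,d)
    S=np.mean([sense()["ee_pos"]],0)
    if name: cv2.imwrite(name,p[:,:,::-1])
    # held plate: front edge and side extents in tool axes
    s=sense(); Rm=R.from_rotvec(s["eef_rot"]).as_matrix(); 
    L=(W-S)@Rm   # tool frame coords
    h=abs(W[...,2]-zoff)<6
    m=h&(L[...,0]>25)&(L[...,0]<60)&(abs(L[...,1])<75)
    Q=L[m]; 
    b=np.round(Q[:,1]); edge=[np.percentile(Q[b==k,0],98) for k in range(-25,26) if (b==k).sum()>8]
    print("front edge x: ",np.round(np.median(edge),2),"slope",np.round(np.polyfit(range(len(edge)),edge,1)[0],4)," lobes y",np.round(np.percentile(Q[:,1],[.5,99.5]),1),"z",np.round(np.median(W[m][:,2]),1))
    # rails
    out=[];mod=[]
    m=(W[...,2]>18)&(W[...,2]<27)
    for sgn in (1,-1):
        for a in (30,150,270):
            a=np.radians(a); v=sgn*(np.array([0,60])+48.5*np.array([np.cos(a),np.sin(a)]))
            cpt=tf(v[None],fx)[0]; ang=(a+np.pi/2+fx[2]); t=np.array([np.cos(ang),np.sin(ang)]); n=np.array([-t[1],t[0]])
            D=W[...,:2]-cpt; k=m&(abs(D@t)<38)&(abs(D@n)<9)
            if k.sum()>150:
                r=cv2.minAreaRect(W[k][:,:2].astype(np.float32)); 
                if max(r[1])>54 and max(r[1])<70: out.append(r[0]); mod.append(v); print("rail",np.round(r[0],1),np.round(r[1],1),round(np.median(W[k][:,2]),1))
    if len(out)>=2:
        A=np.array(mod);B=np.array(out); a0,b0=A.mean(0),B.mean(0); H=(A-a0).T@(B-b0); th=np.arctan2(H[0,1]-H[1,0],H[0,0]+H[1,1])
        t0=b0-tf(a0[None],[0,0,th])[0]; f=np.r_[t0,th]; print("fixture",np.round(f,3),"res",np.round(np.abs(B-tf(A,f)).max(),1))
        for nme,sg in(("nest0",1),("nest1",-1)):
            N=tf(np.array([[0,60.*sg]]),f)[0]; print(nme,np.round(N,1),"in tool frame",np.round(((np.r_[N,22]-S)@Rm),1))
E
python3 -c "
from car import *
relfit('pics/rail.png')
go(545,58,72,3.10)"
```

```text
front edge x:  40.23 slope 0.0053  lobes y [-53.9  54.3] z 57.6
rail [588.7  84.6] [13.5 61.9] 21.8
rail [504.8  88.5] [62.  13.5] 21.8
fixture [ 5.42805e+02  2.36600e+00 -4.70000e-02] res 0.0
nest0 [545.6  62.3] in tool frame [87.4 -0.6 48.1]
nest1 [540.  -57.6] in tool frame [207.2   5.5  48.1]
pos [544.8 149.6  70.1] yaw(y-axis) -3.138 tilt [-0.003 -0.    -1.   ] j [ 0.12  0.38 -0.23  0.96  0.   -1.46] t 33.3
 now tool-delta mm [91.6  0.2 -1.9]
 turn 0.045  then tool-delta mm [91.6 -4.  -1.9]
```

View pics/rail.png

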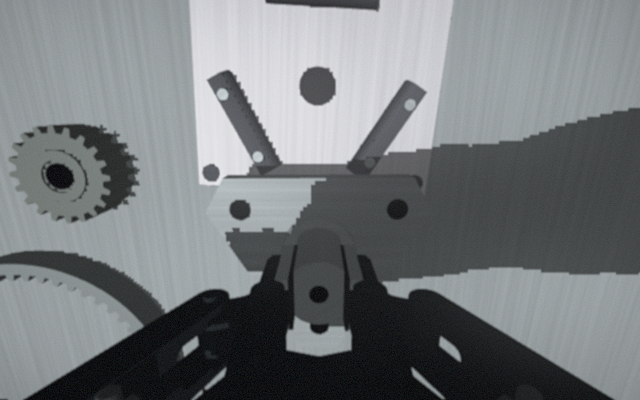

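The picture shows nest 0's two near rails at (242,118) and (390,128) and the held plate edge at row 178. The held carrier is centred on the TCP. I move over nest 0, hover low and measure again.

Call:
apply_moves(motion=[0, 0, 0, 0, 0, 0.05, 0.029, -0.0017, 0, 0, 0, 0, 0.029, -0.0017, 0, 0, 0, 0, 0.029, -0.0017, 0, 0, 0, 0, 0, 0, 0.009, 0, 0, 0, 0, 0, 0.009, 0, 0, 0, 0, 0, 0, 0, 0, 0, 0, 0, 0, 0, 0, 0])

```text
clock: 33.97
ee_pos: [546.2, 64.7, 52.5]
eef_rot: [2.172, -2.267, -0.003]
wrist_force: [0.6, 0.2, -7.1]
opening: 0.24
grip_force: 109.7
```

```bash
python3 -c "
from car import *
relfit('pics/hov.png',zoff=42)
go(545,60,40,3.10)"
```

```text
front edge x:  40.27 slope 0.0052  lobes y [-53.9  54. ] z 40.6
rail [543.1  12.4] [12.9 62.2] 22.2
rail [541.9 -10.7] [12.8 62.3] 22.2
fixture [ 5.42469e+02  8.30000e-01 -5.20000e-02] res 0.0
nest0 [545.6  60.7] in tool frame [ 4.   0.8 31. ]
nest1 [539.3 -59.1] in tool frame [124.    1.9  31. ]
pos [546.6  64.7  53. ] yaw(y-axis) 3.099 tilt [-0.001  0.    -1.   ] j [-0.03  0.37 -0.29  0.91  0.   -1.56] t 34.0
 now tool-delta mm [ 4.8  1.4 13. ]
 turn -0.001  then tool-delta mm [ 4.8  1.4 13. ]
```

View pics/hov.png

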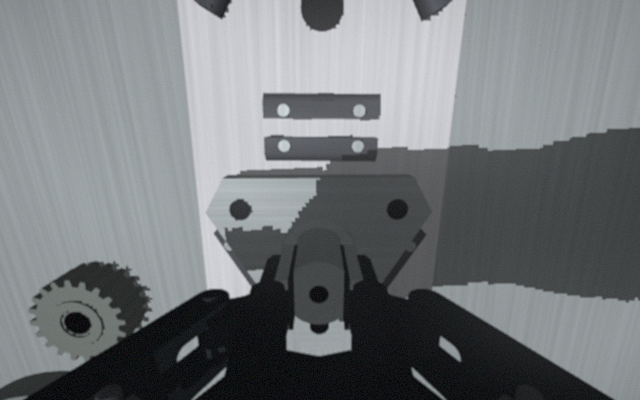

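The mid rails at (320,107) and (320,148) are fully visible. The plate edge is about 3.5 mm short of its home gap, so I shift and lower gently.

Call:
apply_moves(motion=[0.0035, 0.0007, 0, 0, 0, 0, 0, 0, 0.004, 0, 0, 0, 0, 0, 0.004, 0, 0, 0, 0, 0, 0.003, 0, 0, 0, 0, 0, 0, 0, 0, 0, 0, 0, 0, 0, 0, 0])

```text
clock: 34.52
ee_pos: [545.9, 60.1, 42.4]
eef_rot: [2.171, -2.27, -0.001]
wrist_force: [-1.0, 0.2, -7.4]
opening: 0.241
grip_force: 110.0
```

Call:
apply_moves(motion=[0, 0, 0.002, 0, 0, 0, 0, 0, 0.002, 0, 0, 0, 0, 0, 0.002, 0, 0, 0, 0, 0, 0, 0, 0, 0])

```text
clock: 34.85
ee_pos: [545.9, 60.0, 36.2]
eef_rot: [2.171, -2.27, -0.001]
wrist_force: [0.4, 1.0, -7.8]
opening: 0.239
grip_force: 110.0
```

```bash
python3 -c "
from car import *
print(sense()['wrist_force'])
relfit(None,zoff=26)
go(545,60,40,3.10)"
```

```text
[ 0.36787116  0.97038398 -7.79675264]
front edge x:  53.58 slope -0.0004  lobes y [-53.1  53.5] z 23.6
rail [542.7  12.3] [13.1 62.4] 21.8
rail [541.6 -10.4] [12.7 62.2] 21.8
fixture [ 5.42175e+02  9.66000e-01 -4.90000e-02] res 0.1
nest0 [545.1  60.9] in tool frame [-0.9  0.8 14.4]
nest1 [539.2 -59. ] in tool frame [119.1   1.4  14.4]
pos [545.9  60.   36.4] yaw(y-axis) 3.097 tilt [-0.001  0.    -1.   ] j [-0.04  0.39 -0.32  0.87 -0.   -1.57] t 34.9
 now tool-delta mm [ 0.   0.9 -3.6]
 turn -0.003  then tool-delta mm [ 0.   0.9 -3.6]
```

Call:
apply_moves(motion=[0, 0, 0.001, 0, 0, 0, 0, 0, 0.001, 0, 0, 0, 0, 0, 0.0005, 0, 0, 0, 0, 0, 0, 0, 0, 0])

```text
clock: 35.23
ee_pos: [546.1, 60.0, 34.3]
eef_rot: [-2.172, 2.27, -0.0]
wrist_force: [0.1, 0.5, -5.3]
opening: 0.237
grip_force: 110.5
```

Call:
apply_moves(motion=[0, 0, 0, 0, 0, 0, 0, 0, 0, 0, 0, 0, 0, 0, 0, 0, 0, 0, 0, 0, 0, 0, 0, 0, 0, 0, 0, 0, 0, 0, 0, 0, 0, 0, 0, 0, 0, 0, 0, 0, 0, 0, 0, 0, -0.015, 0, 0, 0, 0, 0, -0.025, 0, 0, 0, 0, 0, -0.03, 0, 0, 0], claw=1)

```text
clock: 36.07
ee_pos: [545.0, 60.0, 103.6]
eef_rot: [2.17, -2.268, -0.004]
wrist_force: [1.3, -0.4, -0.7]
opening: 1.003
grip_force: 0.0
```

```bash
python3 -c "
from car import *
q,r=shaft((545.5,60.5),None or 'pics/x.png') 
" ; python3 - <<'E'
import sys; sys.path.insert(0,'.')
from car import *
p,d=optics.snapshot('wrist'); c=optics.get_calibration('wrist'); W=cloud(c,d)
m=(np.hypot(W[...,0]-545.5,W[...,1]-60.5)<38)&(W[...,2]<30)&(np.hypot(W[...,0]-545.5,W[...,1]-60.5)>22)
Q=W[m]; A=np.c_[Q[:,:2]-[545.5,60.5],np.ones(len(Q))]; print("plate plane",np.linalg.lstsq(A,Q[:,2],rcond=None)[0],len(Q))
go(433,385,150)
E
```

```text
shaft 192 [548.8  46.8  52.6] [548.9  47.7] [ 5.7 21.9] 88.4
plate [499.355 165.998   3.501] 0.019 lobes [3.501 5.595 1.407]
crop origin 192 118
plate plane [ 4.19487587e-04 -3.77511202e-04  1.98801797e+01] 4417
pos [548.4  60.  108.4] yaw(y-axis) 3.097 tilt [ 0.007 -0.    -1.   ] j [-0.04  0.32 -0.21  1.03 -0.   -1.57] t 36.2
 now tool-delta mm [-319.6  129.3  -42.5]
```

The plate is level and home in nest 0. On to carrier 1.

Call:
apply_moves(motion=[-0.0355, 0.0141, -0.0047, 0, 0, 0, -0.0355, 0.0141, -0.0047, 0, 0, 0, -0.0355, 0.0141, -0.0047, 0, 0, 0, -0.0355, 0.0141, -0.0047, 0, 0, 0, -0.0355, 0.0141, -0.0047, 0, 0, 0, -0.0355, 0.0141, -0.0047, 0, 0, 0, -0.0355, 0.0141, -0.0047, 0, 0, 0, -0.0355, 0.0141, -0.0047, 0, 0, 0, -0.0355, 0.0141, -0.0047, 0, 0, 0, 0, 0, 0, 0, 0, 0])

```text
clock: 37.0
ee_pos: [431.2, 390.1, 146.7]
eef_rot: [-2.176, 2.263, 0.002]
wrist_force: [-1.1, -0.9, -0.3]
opening: 0.997
grip_force: 0.0
```

Call:
apply_moves(motion=[0, 0, 0, 0, 0, 0])

```text
clock: 37.08
ee_pos: [432.4, 386.5, 145.9]
eef_rot: [2.176, -2.266, -0.0]
wrist_force: [-0.3, -0.9, -0.5]
opening: 1.001
grip_force: 0.0
```

```bash
python3 -c "
from car import *
q,r=shaft((433,385.3),'pics/c1.png'); go(433,385.3,48)
p,d=optics.snapshot('top'); W=cloud('top',d)
m=(np.hypot(W[...,0]-545.5,W[...,1]-60.0)<36)&(np.hypot(W[...,0]-545.5,W[...,1]-60.0)>20); print('seated plate z (top)',np.nanmedian(W[m][:,2]))
m=(np.hypot(W[...,0]-577,W[...,1]-200)<20); print('table z there',np.nanmedian(W[m][:,2]))
m=(W[...,2]>16)&(W[...,2]<70)&(np.hypot(W[...,0]-545.5,W[...,1]-60)<22);m2=(W[...,2]>58)&(np.hypot(W[...,0]-545.5,W[...,1]-60)<30); print('shaft top',W[m2].mean(0))
"
```

```text
shaft 923 [433.5 386.2  51.5] [433.8 386.9] [28.9 21.7] 44.2
plate [433.376 386.442   3.918] 0.984 lobes [3.918 6.012 1.823]
crop origin 187 104
pos [432.9 385.2 145.8] yaw(y-axis) 3.099 tilt [-0.001 -0.001 -1.   ] j [ 0.58  0.35 -0.07  1.15 -0.   -0.95] t 37.1
 now tool-delta mm [-0.2 -0.2 97.8]
seated plate z (top) 22.470212216221853
table z there 0.37763730598044276
shaft top [546.89633135  58.15007585  64.0795331 ]
```

The shaft's long axis at 44° matches the lobe at 3.918, so the fingers close along 2.347. I turn, descend partway and measure again.

Call:
apply_moves(motion=[0, 0, 0, 0, 0, 0.1074, 0, 0, 0, 0, 0, 0.1074, 0, 0, 0, 0, 0, 0.1074, 0, 0, 0, 0, 0, 0.1074, 0, 0, 0, 0, 0, 0.1074, 0, 0, 0, 0, 0, 0.1074, 0, 0, 0, 0, 0, 0.1074, -0.001, 0, 0.032, 0, 0, 0, 0, 0, 0.032, 0, 0, 0, 0, 0, 0.032, 0, 0, 0])

```text
clock: 38.02
ee_pos: [435.2, 383.9, 49.7]
eef_rot: [-1.182, 2.909, 0.0]
wrist_force: [0.3, 0.2, -0.1]
opening: 1.001
grip_force: 0.0
```

Call:
apply_moves(motion=[0, 0, 0, 0, 0, 0, 0, 0, 0, 0, 0, 0])

```text
clock: 38.18
ee_pos: [434.0, 383.7, 49.6]
eef_rot: [1.182, -2.907, 0.001]
wrist_force: [-0.2, -0.4, -0.2]
opening: 0.997
grip_force: 0.0
```

```bash
python3 -c "
from car import *
q,r=shaft((433.5,386.5),'pics/c1b.png'); go(q[0],q[1],22.3,q[2]-np.pi/2)"
```

```text
shaft 2343 [433.  388.1  53. ] [434.1 389.2] [29.5 22. ] 45.2
plate [433.987 388.675   3.92 ] 0.817 lobes [3.92  6.015 1.826]
crop origin 192 153
pos [435.  384.7  51.3] yaw(y-axis) 2.344 tilt [-0. -0. -1.] j [ 0.58  0.42 -0.22  0.93 -0.   -0.19] t 38.2
 now tool-delta mm [-2.1  3.5 29. ]
 turn -0.006  then tool-delta mm [-2.1  3.5 29. ]
```

Call:
apply_moves(motion=[-0.0025, 0.0035, 0.014, 0, 0, 0, 0, 0, 0.014, 0, 0, 0, 0, 0, 0, 0, 0, 0, 0, 0, 0, 0, 0, 0])

```text
clock: 38.57
ee_pos: [434.3, 389.8, 24.1]
eef_rot: [-1.186, 2.908, 0.0]
wrist_force: [-0.2, 0.5, -0.2]
opening: 1.0
grip_force: 0.0
```

Call:
apply_moves(motion=[0, 0, 0, 0, 0, 0, 0, 0, 0, 0, 0, 0, 0, 0, 0, 0, 0, 0, 0, 0, 0, 0, 0, 0, 0, 0, 0, 0, 0, 0, 0, 0, 0, 0, 0, 0, 0, 0, 0, 0, 0, 0, 0, 0, 0, 0, 0, 0, 0, 0, 0, 0, 0, 0, 0, 0, 0, 0, 0, 0], claw=-1, grip_force=110)

```text
clock: 39.4
ee_pos: [433.8, 389.8, 23.2]
eef_rot: [-1.186, 2.908, -0.0]
wrist_force: [-0.6, -1.8, 6.6]
opening: 0.238
grip_force: 109.0
```

Call:
apply_moves(motion=[0, 0, -0.0265, 0, 0, 0, 0, 0, -0.0265, 0, 0, 0, 0, 0, 0, 0, 0, 0, 0, 0, 0, 0, 0, 0])

```text
clock: 39.73
ee_pos: [433.8, 390.0, 75.7]
eef_rot: [-1.186, 2.908, 0.001]
wrist_force: [-0.1, 0.1, -8.1]
opening: 0.239
grip_force: 109.8
```

```bash
python3 -c "
from car import *
go(540,30,120,3.094)"
```

```text
pos [433.8 390.   75.7] yaw(y-axis) 2.346 tilt [ 0.001  0.001 -1.   ] j [ 0.59  0.4  -0.18  0.99  0.   -0.19] t 39.7
 now tool-delta mm [ 175.9 -331.5  -44.5]
 turn -0.748  then tool-delta mm [ 354.5 -123.3  -44.5]
```

Call:
apply_moves(motion=[0, 0, 0, 0, 0, -0.1069, 0, 0, 0, 0, 0, -0.1069, 0, 0, 0, 0, 0, -0.1069, 0, 0, 0, 0, 0, -0.1069, 0, 0, 0, 0, 0, -0.1069, 0, 0, 0, 0, 0, -0.1069, 0, 0, 0, 0, 0, -0.1069])

```text
clock: 40.32
ee_pos: [432.4, 389.0, 72.9]
eef_rot: [2.171, -2.265, -0.001]
wrist_force: [0.3, -0.3, -6.2]
opening: 0.237
grip_force: 109.4
```

Call:
apply_moves(motion=[0.0375, -0.0017, 0, 0, 0, 0, 0.0375, -0.0017, 0, 0, 0, 0, 0.0375, -0.0017, 0, 0, 0, 0, 0.0375, -0.0017, 0, 0, 0, 0, 0.0375, -0.0017, 0, 0, 0, 0, 0.0375, -0.0017, 0, 0, 0, 0, 0.0375, -0.0017, 0, 0, 0, 0, 0.0375, -0.0017, 0, 0, 0, 0, 0.0375, -0.0017, 0, 0, 0, 0, 0.0375, -0.0017, 0, 0, 0, 0])

```text
clock: 41.15
ee_pos: [430.9, 12.9, 73.8]
eef_rot: [2.167, -2.272, -0.004]
wrist_force: [0.7, 0.4, -8.0]
opening: 0.237
grip_force: 109.5
```

Call:
apply_moves(motion=[0.0375, -0.0017, 0, 0, 0, 0, 0.0375, -0.0017, 0, 0, 0, 0, 0, 0, 0, 0, 0, 0, 0, 0, 0, 0, 0, 0])

```text
clock: 41.48
ee_pos: [431.3, -62.5, 73.8]
eef_rot: [2.162, -2.278, -0.004]
wrist_force: [-0.1, 1.1, -7.0]
opening: 0.234
grip_force: 109.4
```

```bash
python3 -c "
from car import *
go(540.1,-59.9,57,3.094)"
```

```text
pos [431.3 -62.5  73.8] yaw(y-axis) 3.089 tilt [-0.003  0.001 -1.   ] j [-0.34  0.18 -0.52  0.88 -0.   -1.86] t 41.5
 now tool-delta mm [  -8.2 -108.6   16.5]
 turn -0.005  then tool-delta mm [  -7.7 -108.6   16.5]
```

Call:
apply_moves(motion=[-0.0025, -0.0362, 0, 0, 0, 0, -0.0025, -0.0362, 0, 0, 0, 0, -0.0025, -0.0362, 0, 0, 0, 0, 0, 0, 0.009, 0, 0, 0, 0, 0, 0.009, 0, 0, 0, 0, 0, 0, 0, 0, 0, 0, 0, 0, 0, 0, 0])

```text
clock: 42.07
ee_pos: [539.1, -57.2, 55.9]
eef_rot: [2.167, -2.271, -0.006]
wrist_force: [0.0, 1.4, -7.3]
opening: 0.236
grip_force: 111.3
```

```bash
cat > c2.py <<'E'
from car import *
def look(name,zp,fx=(542.5,0.4,-0.048)):
    p,d=optics.snapshot('wrist'); c=optics.get_calibration('wrist'); s=sense(); S=s["ee_pos"]; Rm=R.from_rotvec(s["eef_rot"]).as_matrix()
    W=cloud(c,d); L=(W-S)@Rm
    h=(abs(W[...,2]-zp)<6)&(L[...,0]>10)&(L[...,0]<80)&(abs(L[...,1])<70); Q=L[h]
    b=np.round(Q[:,1]); e=[np.percentile(Q[b==k,0],98) for k in range(-7,8) if (b==k).sum()>8]; print("lobe tip x",np.round(np.median(e),1))
    # fit visible held plate: slanted flats, compare with model edges
    for sg in (1,-1):
        n=np.array([np.cos(np.pi/3),sg*np.sin(np.pi/3)]); t=np.array([-n[1],n[0]])
        u=Q[:,:2]@n; v=Q[:,:2]@t; k=abs(v)<34; bb=np.round(v[k]); uu=u[k]
        ee=[(j,np.percentile(uu[bb==j],98)) for j in range(-34,35) if (bb==j).sum()>8]
        ee=[x for x in ee if x[1]>30]; print(" held flat side",sg,"dist",np.round(np.median([x[1] for x in ee]),1) if ee else None,len(ee))
    m=(W[...,2]>18)&(W[...,2]<27)
    for sg in (1,-1):
        n=np.array([np.cos(np.pi/3),sg*np.sin(np.pi/3)]); t=np.array([-n[1],n[0]])
        u=L[...,:2]@n; v=L[...,:2]@t; k=m&(abs(v)<36)&(u>34)&(u<66); 
        if k.sum()>100: r=np.percentile(u[k],[2,98]); vv=np.percentile(v[k],[1,99]); print(" rail side",sg,k.sum(),"u range",np.round(r,1),"v",np.round(vv,1),"z",round(np.median(W[k][:,2]),1))
    cv2.imwrite(name,p[:,:,::-1]); print("tcp",np.round(S,1),"f",np.round(s["wrist_force"],1),"yaw",round(np.arctan2(Rm[1,1],Rm[0,1]),3))
E
python3 -c "
from c2 import *
look('pics/n1.png',44)"
```

```text
lobe tip x 62.4
 held flat side 1 dist 39.9 45
 held flat side -1 dist 39.6 45
 rail side 1 2347 u range [43.1 55.5] v [-32.3  28.9] z 22.4
 rail side -1 2355 u range [43.1 55.6] v [-28.7  32.5] z 22.5
tcp [539.8 -57.6  56.8] f [-0.4 -0.3 -7. ] yaw 3.094
```

View pics/n1.png

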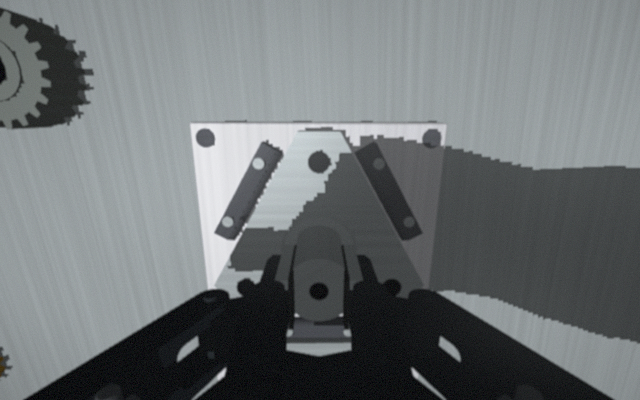

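Both rails are seen symmetrically, at (250,190) and (390,190). The nest lies about 2 mm further along tool x, so I shift and lower.

Call:
apply_moves(motion=[0.0018, 0, 0, 0, 0, 0, 0, 0, 0.005, 0, 0, 0, 0, 0, 0.005, 0, 0, 0, 0, 0, 0.004, 0, 0, 0, 0, 0, 0, 0, 0, 0, 0, 0, 0, 0, 0, 0])

```text
clock: 42.62
ee_pos: [540.9, -60.2, 43.2]
eef_rot: [2.167, -2.274, -0.001]
wrist_force: [0.3, -0.5, -5.9]
opening: 0.235
grip_force: 111.6
```

Call:
apply_moves(motion=[0, 0, 0.002, 0, 0, 0, 0, 0, 0.002, 0, 0, 0, 0, 0, 0.002, 0, 0, 0, 0, 0, 0, 0, 0, 0])

```text
clock: 42.95
ee_pos: [541.4, -60.1, 41.2]
eef_rot: [-2.167, 2.272, -0.005]
wrist_force: [-15.3, 5.8, 33.2]
opening: 0.235
grip_force: 117.4
```

```bash
python3 -c "
from c2 import *
look('pics/n1b.png',25)"
```

```text
lobe tip x 63.0
 held flat side 1 dist 55.8 54
 held flat side -1 dist 51.2 52
 rail side 1 2845 u range [36.2 56.4] v [-28.6  33. ] z 21.8
 rail side -1 2377 u range [40.9 51.9] v [-29.8  31.4] z 21.7
tcp [541.4 -60.1  41.2] f [-14.9   4.6  33.2] yaw 3.094
```

Contact at 33 N on the +x side. I back up a little and measure again.

Call:
apply_moves(motion=[0, 0, -0.006, 0, 0, 0, 0, 0, -0.004, 0, 0, 0, 0, 0, 0, 0, 0, 0, 0, 0, 0, 0, 0, 0])

```text
clock: 43.33
ee_pos: [541.3, -60.3, 47.3]
eef_rot: [-2.168, 2.274, -0.0]
wrist_force: [-0.5, -0.3, -6.8]
opening: 0.239
grip_force: 111.7
```

```bash
python3 -c "
from c2 import *
look('pics/n1c.png',37)
look('pics/n1c.png',37)"
```

```text
lobe tip x 62.3
 held flat side 1 dist 39.8 45
 held flat side -1 dist 39.6 45
 rail side 1 2438 u range [44.  56.2] v [-28.6  32.7] z 21.4
 rail side -1 2211 u range [41.1 52. ] v [-30.3  31.1] z 21.3
tcp [541.1 -60.2  47. ] f [ 0.1  0.5 -7.8] yaw 3.094
lobe tip x 62.4
 held flat side 1 dist 39.8 45
 held flat side -1 dist 39.6 45
 rail side 1 2463 u range [43.8 56. ] v [-28.7  32.5] z 21.5
 rail side -1 2265 u range [41.1 52.2] v [-30.3  31. ] z 21.5
tcp [541.  -60.2  46.9] f [ 0.7  0.2 -6.6] yaw 3.094
```

View pics/n1c.png

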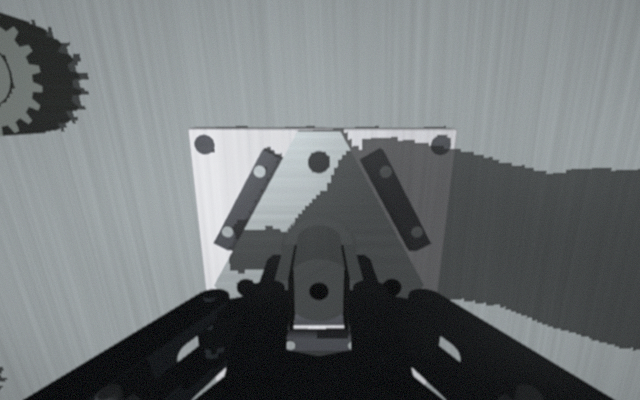

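The right rail's gap is wider than the left's. Both the gaps and the rail ends give an offset of tool y +2.2 and x −1.0, so I correct and lower in small steps.

Call:
apply_moves(motion=[-0.001, 0.0022, 0, 0, 0, 0, 0, 0, 0, 0, 0, 0, 0, 0, 0, 0, 0, 0])

```text
clock: 43.68
ee_pos: [538.7, -59.0, 47.1]
eef_rot: [2.167, -2.274, -0.001]
wrist_force: [0.3, 0.5, -7.1]
opening: 0.238
grip_force: 111.6
```

```bash
python3 -c "
from c2 import *
look('pics/n1d.png',37)"
```

```text
lobe tip x 62.4
 held flat side 1 dist 39.9 45
 held flat side -1 dist 39.5 44
 rail side 1 2508 u range [42.1 54.4] v [-30.9  30.4] z 21.7
 rail side -1 2502 u range [42.6 54.9] v [-30.5  30.7] z 21.7
tcp [538.9 -59.   47.2] f [-0.3 -0.7 -7.4] yaw 3.094
```

Call:
apply_moves(motion=[0, 0, 0.002, 0, 0, 0, 0, 0, 0.002, 0, 0, 0, 0, 0, 0.002, 0, 0, 0, 0, 0, 0.002, 0, 0, 0, 0, 0, 0, 0, 0, 0])

```text
clock: 44.15
ee_pos: [538.7, -59.0, 38.9]
eef_rot: [2.167, -2.274, -0.001]
wrist_force: [-0.6, -0.3, -6.0]
opening: 0.237
grip_force: 111.6
```

```bash
python3 -c "
from c2 import *
look('pics/n1e.png',30)"
```

```text
lobe tip x 62.3
 held flat side 1 dist 39.9 45
 held flat side -1 dist 39.6 45
 rail side 1 4391 u range [34.4 54.2] v [-34.2  33.8] z 22.5
 rail side -1 4306 u range [34.4 54.7] v [-33.5  34.2] z 22.4
tcp [538.8 -59.   39.1] f [-0.5  1.  -6.8] yaw 3.094
```

No contact, and it is inside the lead-in. Lower to the floor.

Call:
apply_moves(motion=[0, 0, 0.0015, 0, 0, 0, 0, 0, 0.0015, 0, 0, 0, 0, 0, 0.001, 0, 0, 0, 0, 0, 0, 0, 0, 0])

```text
clock: 44.53
ee_pos: [539.0, -59.1, 35.3]
eef_rot: [2.168, -2.274, -0.0]
wrist_force: [-0.4, 0.3, -7.4]
opening: 0.24
grip_force: 111.6
```

Call:
apply_moves(motion=[0, 0, 0.0005, 0, 0, 0, 0, 0, 0, 0, 0, 0])

```text
clock: 44.7
ee_pos: [539.0, -59.1, 35.2]
eef_rot: [-2.168, 2.274, -0.0]
wrist_force: [-1.1, -0.0, -2.5]
opening: 0.24
grip_force: 112.0
```

Floor contact: the weight is coming off the wrist. I release and retreat, moving clear so the top camera can see.

Call:
apply_moves(motion=[0, 0, 0, 0, 0, 0, 0, 0, 0, 0, 0, 0, 0, 0, 0, 0, 0, 0, 0, 0, 0, 0, 0, 0, 0, 0, 0, 0, 0, 0, 0, 0, 0, 0, 0, 0, 0, 0, 0, 0, 0, 0, 0, 0, -0.02, 0, 0, 0, 0, 0, -0.03, 0, 0, 0, 0, 0, -0.035, 0, 0, 0], claw=1)

```text
clock: 45.53
ee_pos: [537.9, -58.8, 119.6]
eef_rot: [2.166, -2.273, -0.005]
wrist_force: [0.4, -1.1, -0.1]
opening: 1.002
grip_force: 0.0
```

Call:
apply_moves(motion=[0, 0, -0.03, 0, 0, 0, 0, 0, -0.03, 0, 0, 0, -0.038, 0, 0, 0, 0, 0, -0.038, 0, 0, 0, 0, 0, -0.038, 0, 0, 0, 0, 0, -0.038, 0, 0, 0, 0, 0, -0.038, 0, 0, 0, 0, 0, -0.038, 0, 0, 0, 0, 0, -0.038, 0, 0, 0, 0, 0, 0, 0, 0, 0, 0, 0])

```text
clock: 46.37
ee_pos: [551.3, 212.2, 179.7]
eef_rot: [-2.172, 2.268, 0.002]
wrist_force: [-0.6, -1.0, 0.5]
opening: 1.0
grip_force: 0.0
```

Call:
apply_moves(motion=[0, 0, 0, 0, 0, 0, 0, 0, 0, 0, 0, 0, 0, 0, 0, 0, 0, 0])

```text
clock: 46.62
ee_pos: [551.7, 205.6, 179.9]
eef_rot: [2.166, -2.275, 0.0]
wrist_force: [-0.1, -0.3, 0.5]
opening: 0.997
grip_force: 0.0
```

```bash
python3 - <<'E'
from car import *
p,d=optics.snapshot("top"); cv2.imwrite("pics/end.png",cv2.resize(p[80:390,10:630,::-1],(800,400))); W=cloud("top",d)
f=(542.6,-1.0,-0.046)
for sg in (1,-1):
    N=tf(np.array([[0,60.*sg]]),f)[0]; D=np.hypot(W[...,0]-N[0],W[...,1]-N[1])
    k=(D<37)&(D>19); Q=W[k]; A=np.c_[Q[:,:2]-N,np.ones(len(Q))]; print(sg,"plate z,tilt",np.round(np.linalg.lstsq(A,Q[:,2],rcond=None)[0],4),"med",round(np.median(Q[:,2]),1), "top",np.round(W[(D<25)&(W[...,2]>56)].mean(0),1), "nest",np.round(N,1))
B=(abs(W[...,0]-502)<110)&(abs(W[...,1]+392.5)<95); print("bin z",np.nanpercentile(W[...,2][B],[50,99]))
s=sense(); print(s["ee_pos"],s["wrist_force"],s["clock"])
E
```

```text
1 plate z,tilt [ 6.900e-03 -2.600e-03  2.205e+01] med 22.0 top [546.9  58.1  64.1] nest [545.4  58.9]
-1 plate z,tilt [-6.00000e-03  3.30000e-03  2.22013e+01] med 22.2 top [539.7 -61.8  64.3] nest [539.8 -60.9]
bin z [ 5.5753062  47.49564258]
[551.80144835 205.41164961 180.03432361] [0.33535144 0.68003694 0.27914368] 46.6667
```

View pics/end.png

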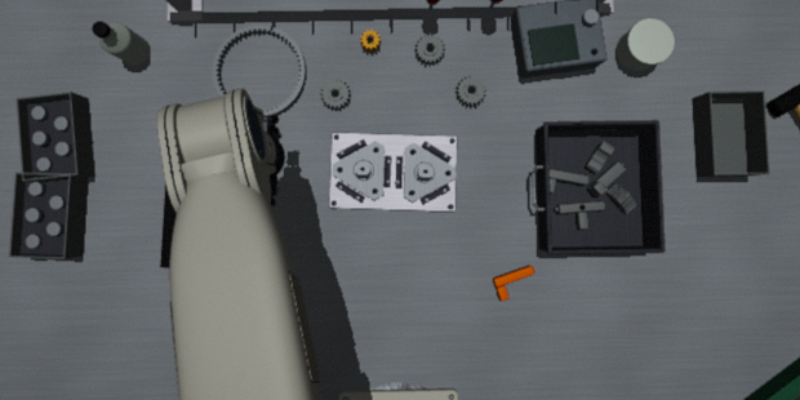

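The final view shows both carriers flat at plate height 22 mm, at (362,170) and (425,170). The five offcuts are in the bin and the gears are unmoved. Handing in.

```bash
python3 -c "
from workcell import ticket; print(ticket.finish_job())"
```

```text
the job is handed in; nothing more can be done
None
```

The job is handed in, though no verdict came back: all five offcuts are in the bin, a carrier sits flat in each nest, and the final top view shows the whole gears and the orange look-alike unmoved.

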